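# Load two deep sockets into a sprung socket rack

## Robot

A 6-joint arm with a two-finger parallel gripper is mounted at the origin on the work surface. World frame = base frame: x ahead of the robot, y to its left, z up, the work surface at z = 0. Lengths are in m, angles in rad, forces in N, time in s.
With the tool pointing down it reaches from about 0.3 to 0.95 m from the base axis. Payload 3.1 kg.
Tool frame: the origin (TCP) lies at the very end of the fingers, on their centre line; the grasp point (between the pads) lies 19 mm behind it; y points along the fingers, x is the direction in which the jaws open and shut, and the axes are right-handed (so a half turn about y gives the same grasp; the last joint's range is limited). The gripper opens to 85 mm and grips with 20 to 120 N. Pads are 22 mm wide; open, the fingers measure 114 mm over their backs; the gripper's body (76 mm by 85 mm) begins 54 mm behind the grasp point. The pads swing forward as they close: fully open they stand 13 mm farther back than shut.
Start: joints at [-1.326, 0.308, 1.634, -0, 1.2, -0.07], TCP at [0.193, -0.594, 0.231] pointing down, gripper open.
Joint ranges: [-3.06, 3.06], [-0.79, 1.96], [0.05, 2.63], [-1.19, 4.34], [0.05, 2.64], [-2.94, 2.94]. Speed limits (rad/s): [2.79, 2.79, 3.14, 3.14, 3.14, 3.14].

## Interface

Orientations are given as a 3x3 rotation matrix whose columns are the frame's x, y, z axes.
In Python, from workcell import bot gives the robot as it stands.
- The arm moves only by the tool send_rows, never from a script. Its argument "series" is a list that holds one entry, the list of rows, each a list of 5 numbers: the gripper's target within -1 to 1 (shut at 1, half-way at 0, fully open at -1), then the shift along the tool's x, y, z in mm, then the turn about the tool's y in rad. A call has 1 to 5 rows; each row is the pose to reach, as a shift and turn from the pose commanded when the call began, along the tool's axes at that moment; what a row does not reach only later rows make up. A row lasts 1/10 s, in which the tool goes at most 50 mm and 8.59 degrees, less where a joint would pass 70% of its speed; a pose out of reach is approached as far as the arm can. A call with a gripper value outside its range is refused whole. The fingers move at their own pace and stop on an object; "force" is the grip in N (left out, the last holds). Time passes only in rows, so rows that repeat a pose let the fingers close. It gives the time, the measured TCP pose, the force and the opening at its end, in the units of the state.
- bot.read_state(): the state, without advancing time (a new reading comes with each control period).
- bot.capture(name): name is "side" or "top"; returns the picture (400x640x3 uint8, red, green, blue); there is no depth.
- bot.calibration(name): a dict with "fx", "fy", "cx", "cy" (pixels), "origin" and "orientation" of the camera in the world. Camera axes: x right, y down, z forward; pixel columns grow to the right and rows downward; lengths in m; the calibration is good to about 2 mm. A picture is of the moment at which its call begins. calibration takes no time and is no camera call.
- bot.sign_off(): hands the job in, once; it reports no verdict.
Trained networks look in the newest picture that a camera, given by its name, has taken for a name from the list of things; names that differ only in an ending like _2 or _b are one class to them, and where a whole thing is asked for, a point or a joint stands for the part that bears it (a point fixed in the world has none). Each returns a list of dicts, best first, with "p" (0 to 1); they miss things now and then, are a little off and sometimes report something else, mostly with a low value. They report only what shows in the picture. A call takes as long as a camera call. They do not tell look-alikes from the thing itself.
- bot.silhouettes(camera, name): "pixels" (400x640 bool, what is visible of it) and "xy" ([column, row] in pixels, amid what is visible of it).
The state is a dict: "t": time; "joint_pos": joint angles; "qvel": joint speeds; "joint_efforts": joint torques, N m; "tcp_pos": TCP position; "eef_rot": TCP orientation; "contact_force": force on the tool from outside, world axes, zero at the start; "moment": the same for the moment, N m; "finger_gap": finger opening in m.
Only numpy, scipy, OpenCV 4.12 (cv2) and the standard library are available. Lean on these libraries where they do the work, as an engineer would, in place of code of your own. Each camera call takes 0.05 s, during which the arm holds its last target.

## Task

Pull the spring-loaded follower of the socket rack back by its post and hook the post sideways into the notch at the end of its slot so that it stays back by itself; stand the two tall sockets in the track, one behind the other, right down on its floor and without forcing them. Then unhook the post and ease the follower forward by hand until it rests on the sockets: do not let it snap shut or jam the post hard against the ends of its slot, and leave the short sockets and everything else on the bench where they are.

Things in the scene. Friction and masses are not known exactly. Their poses are not given: they have to be found in the camera images.
- rack: Fixed steel socket rack, 235 x 60 mm. Origin on the bench; x along the track to its closed front end, y across, z up; base spans x -160 to 75, y -30 to 30 mm. Front part (x -10 to 60) is an open track between solid walls, tops 28 mm up; the rear is roofed by a plate (top 28 mm up) with a 15 mm wide slot along y = 0, on which an adjustable catch plate is clamped.
- track_mid (a point): Point on the track's floor at rack x 26, y 0, z 6 mm: midway between the two sockets' final places. The track is 28 mm wide (y -14 to 14), its floor 6 mm and wall tops 28 mm above the bench; the front stop's inner face is at rack x = 60. Over 35 N of a socket on the rack is forcing. Axes are the rack's.
- rack_rear (a point): Middle of the rack's rear end, on the plate's top: rack x -160, y 0, z 28 mm. Axes are the rack's.
- follower (a joint): How far the brass follower (25 mm wide, 14 mm long, top 27 mm up) is pulled back to the rack's -x, in m: 0 closed, its face at rack x = 58 mm minus this. A spring drives it forward: 5 N at 0, 80 N/m more; slide drag 14 N per m/s. Reads 0.024 on one socket, 0.050 on two. Let go 4 mm short it already snaps (over 0.3 m/s).
- handle (a joint): Sideways place of the post on the follower, to the rack's +y, in m: 0 in the slot, 0.018 fully in the notch; friction about 1 N, no spring. The pale catch plate (top 33 mm up) has a blind slot end and, at that end, a notch to +y, 15 mm wide along x. Once over 0.010 and let forward, the post (12 mm) catches on the notch's front edge.
- handle_grip (a point): Point on the axis of the upright black square post (12 x 12 mm, sides along the rack's axes), 62 mm above the bench, top 78 mm: grip here. At rack x = -17 mm minus follower, y = handle. The catch plate's place is NOT measured: the post meets its slot end at a follower reading anywhere from 0.065 to 0.100 and hooks 3 mm ahead of that; find it by feel. Over 18 N on slot or catch is jamming.
- deep_a: One of two alike tall steel sockets to load: 26 mm across, 64 mm tall, about 0.13 kg, standing. A standing cylinder; origin at the centre of its underside, z up its axis. It fits the track with 1 mm to spare on each side and then stands 42 mm proud of the walls.
- deep_b: The other tall steel socket, the same as deep_a.
- short_a: A short steel socket, 26 mm across, 36 mm tall, standing among the tall ones; stays where it is. A standing cylinder; origin at the centre of its underside, z up its axis.
- short_b: The other short socket, the same as short_a; stays where it is.
- ratchet: Steel ratchet handle lying on the bench along its x, about 200 mm long, 18 mm high; stays.
- driver: Screwdriver lying on the bench along its x, 190 mm long; stays.
- tape: Tape measure, 66 x 36 x 62 mm high; stays.
- oil_can: Round can, 52 mm across, 150 mm high; stays.
There are look-alikes about, which are no part of the job. Leave any green or orange look-alike of the deep_b alone. What is meant by the rack is not purple, and is the larger of those in its own colour.

How it is judged:
On the way, in this order (a step that is already met when the one before it is completed fails the run):
1. The follower is pulled back and stays hooked in the notch by itself, the track still empty (value of joint follower above 0.058 m and value of joint handle above 0.01 m and contact force between the fingers and handle below 0.1 N), for 0.3 s.
2. Both tall sockets stand in the track on its floor, let go, with the follower still hooked back (value of joint follower above 0.058 m and value of joint handle above 0.01 m and x of deep_a in the frame of rack between -0.008 and 0.058 m and y of deep_a in the frame of rack between -0.003 and 0.003 m and z of each of deep_a, deep_b in the frame of rack below 0.009 m and angle between each of deep_a, deep_b's own z axis and vertical below 0.12 rad and x of deep_b in the frame of rack between -0.008 and 0.058 m and y of deep_b in the frame of rack between -0.003 and 0.003 m and contact force between the fingers and deep_a below 0.1 N and contact force between the fingers and deep_b below 0.1 N), for 0.2 s.
At the end, for the whole second after the job is handed in: Both tall sockets stand upright (within 0.12 rad) in the rack's track, within 3 mm of its floor and 3 mm of its centre line, at rest; the post is out of the notch (handle under 0.006 m) and the follower rests on the sockets (follower 0.046 to 0.054 m) (x of deep_a in the frame of rack between -0.008 and 0.058 m and y of deep_a in the frame of rack between -0.003 and 0.003 m and z of each of deep_a, deep_b in the frame of rack below 0.009 m and angle between each of deep_a, deep_b's own z axis and vertical below 0.12 rad and x of deep_b in the frame of rack between -0.008 and 0.058 m and y of deep_b in the frame of rack between -0.003 and 0.003 m and value of joint follower between 0.046 and 0.054 m and value of joint handle below 0.006 m and linear speed of each of deep_a, deep_b below 0.02 m/s); the robot touches nothing.
It fails at once if the follower snaps forward (over 0.3 m/s) (velocity of joint follower below -0.3 m/s).
It fails at once if the post is jammed against its slot with over 18 N (contact force between handle and rack above 18 N).
It fails at once if a tall socket is forced on the rack with over 35 N (contact force between any of deep_a, deep_b and rack above 35 N).
It fails at once if a bystander is shifted by over 30 mm (distance of any of short_a, short_b, ratchet, driver, tape, oil_can from where it was at the start of the episode above 0.03 m).
It also fails if it takes over 72 s, if anything falls off the work surface, if the arm or the gripper's body presses on something with over 40 N, if the wrist force passes 120 N, or if a joint passes its speed limit or range.

## Working session

There is one attempt and no reset: what is moved stays moved. The work goes in short steps, Python scripts to look and compute and a tool call to move; the robot and the scene stay as the last step left them, time stands still between calls to the robot, and variables do not carry over. Pictures are saved under pics/ and viewed, and the job is handed in when it is done.

Besides the shell and the picture viewer there is one more tool, called after "Request:" in YAML: its name, and indented under it one key for each argument. send_rows: Moves the arm, as the interface text tells. Its arguments: {"type":"object","properties":{"series":{"type":"array","items":{"type":"array","items":{"type":"array","items":{"type":"number"}}}},"force":{"type":"number"}},"required":["series"]}

```bash
ls; mkdir -p pics
python3 - <<'E'
from workcell import bot
import cv2
s=bot.read_state(); print(s)
for n in("side","top"):
    im=bot.capture(n); cv2.imwrite(f"pics/{n}0.png",im[:,:,::-1]); print(n,bot.calibration(n))
E
```

```text
pics
{'t': 0.0, 'joint_pos': array([-1.32570308e+00,  3.09019940e-01,  1.63519244e+00, -1.25740528e-05,
        1.19964723e+00, -6.96732612e-02]), 'qvel': array([-0.00034591, -0.00055285, -0.0013049 ,  0.00157024, -0.00065644,
        0.00031261]), 'joint_efforts': array([ 1.91110077e-03, -4.15248442e+01, -2.76668215e+01,  3.40026445e-04,
        1.02842765e-02,  1.33028895e-06]), 'tcp_pos': array([ 0.19328615, -0.59351066,  0.23003494]), 'eef_rot': array([[ 3.09598171e-01, -5.61435893e-04,  9.50867318e-01],
       [-9.50864793e-01,  2.19635845e-03,  3.09598646e-01],
       [-2.26226526e-03, -9.99997430e-01,  1.46138936e-04]]), 'contact_force': array([-0.14229477,  0.17490866,  0.10414669]), 'moment': array([ 0.04343016, -0.01645159, -0.04322278]), 'finger_gap': 0.08534293627264793}
side {'fx': 453.9361076871911, 'fy': 453.9361076871911, 'cx': 310.71484513374423, 'cy': 199.18142346955037, 'origin': array([0.01022909, 0.76303762, 0.78476817]), 'orientation': array([[-0.83057258, -0.33835895,  0.44233743],
       [-0.556646  ,  0.52885812, -0.64066709],
       [-0.0171583 , -0.77834589, -0.62760121]])}
top {'fx': 387.30455183613606, 'fy': 387.30455183613606, 'cx': 313.3839072597048, 'cy': 198.20218724516118, 'origin': array([0.47567287, 0.00199406, 1.13138695]), 'orientation': array([[-0.02423784, -0.9988498 ,  0.04137148],
       [-0.99946814,  0.02511442,  0.02080149],
       [-0.02181659, -0.0408453 , -0.99892727]])}
```

View pics/top0.png

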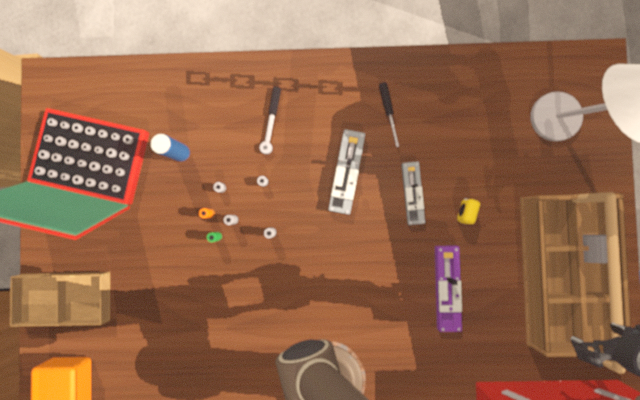

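View pics/side0.png

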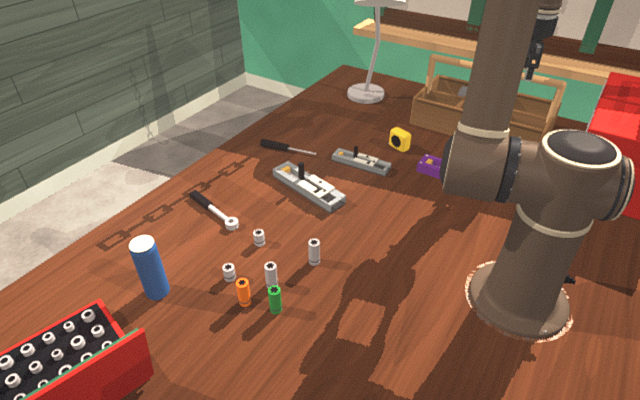

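The rack candidates in the top picture are the large grey one at (347,172), a small grey one at (413,193) and a purple one at (449,289). The large grey one is meant: it isn't purple and it is the larger of the two grey ones. The tall sockets look like (231,219) and (270,232); orange (206,213) and green (214,237) are look-alikes. Next are enlarged crops to confirm this.

```bash
cat > h.py <<'E'
import numpy as np,cv2
from workcell import bot
def ray(cam,px):
    c=bot.calibration(cam); d=np.array([(px[0]-c['cx'])/c['fx'],(px[1]-c['cy'])/c['fy'],1.])
    return c['origin'],c['orientation']@d
def at(cam,px,z):
    o,d=ray(cam,px); return o+d*(z-o[2])/d[2]
def proj(cam,p):
    c=bot.calibration(cam); q=c['orientation'].T@(np.asarray(p)-c['origin'])
    return np.array([c['fx']*q[0]/q[2]+c['cx'],c['fy']*q[1]/q[2]+c['cy']])
def tri(a,b):
    o1,d1=ray('top',a);o2,d2=ray('side',b)
    A=np.stack([d1,-d2],1);t=np.linalg.lstsq(A,o2-o1,rcond=None)[0]
    p,q=o1+d1*t[0],o2+d2*t[1]; return (p+q)/2,np.linalg.norm(p-q)
E
python3 - <<'E'
from h import *
t=cv2.imread('pics/top0.png');s=cv2.imread('pics/side0.png')
def cr(im,x0,x1,y0,y1,k): return cv2.resize(im[y0:y1,x0:x1],None,fx=k,fy=k,interpolation=cv2.INTER_CUBIC)
cv2.imwrite('pics/c1.png',cr(t,310,390,120,220,6)); cv2.imwrite('pics/c2.png',cr(s,260,360,150,220,8)); cv2.imwrite('pics/c3.png',cr(t,190,290,165,250,7));cv2.imwrite('pics/c4.png',cr(s,210,340,220,320,6))
bot.capture('top');bot.capture('side')
for n in ['rack','deep_a','short_a','handle','handle_grip','follower']:
  for c in('top','side'):
    for d in bot.silhouettes(c,n): 
        ys,xs=np.nonzero(d['pixels']); print(n,c,round(d['p'],2),np.round(d['xy'],1),len(xs),xs.min(),xs.max(),ys.min(),ys.max())
E
```

```text
rack top 0.68 [350.7 169. ] 1704 330 364 130 213
rack top 0.59 [413.7 192.5] 1089 401 424 163 224
rack top 0.58 [449.2 290.2] 2038 435 461 246 331
rack side 0.92 [309.6 185.9] 1774 272 345 161 213
rack side 0.67 [257.8 239.1] 191 253 264 229 247
rack side 0.65 [361.  163.7] 934 332 390 146 176
rack side 0.62 [427.9 167.1] 438 416 441 155 178
deep_a top 0.56 [230.  219.5] 104 224 237 216 224
deep_a top 0.54 [272.1 233.5] 86 265 275 228 237
deep_a top 0.46 [219.5 184.8] 82 215 225 183 192
deep_a top 0.43 [207.4 213.2] 96 200 213 209 217
deep_a side 0.71 [273.1 297.6] 335 268 281 286 314
deep_a side 0.65 [267.8 274.2] 243 265 276 263 286
deep_a side 0.57 [313.7 253.1] 237 308 318 240 264
deep_a side 0.57 [241.7 293.8] 322 236 250 279 306
short_a top 0.63 [219.2 185.9] 79 214 225 183 191
short_a side 0.65 [227.6 273.5] 210 222 235 263 282
handle top 0.46 [450.1 282.8] 72 447 457 277 285
handle side 0.62 [357.6 152.5] 25 354 357 148 156
handle side 0.5 [302.1 170.7] 96 298 303 163 179
handle_grip top 0.62 [450.8 278.5] 56 447 457 278 285
handle_grip side 0.56 [300.5 169. ] 95 298 303 163 179
follower top 0.74 [448.2 268.2] 279 444 457 252 285
follower top 0.69 [413.2 178.6] 100 408 417 167 188
follower top 0.52 [349.7 150.2] 179 345 357 137 166
follower side 0.65 [297.5 170.5] 171 282 303 162 179
follower side 0.38 [356.4 153.5] 29 339 356 149 157
```

View pics/c1.png

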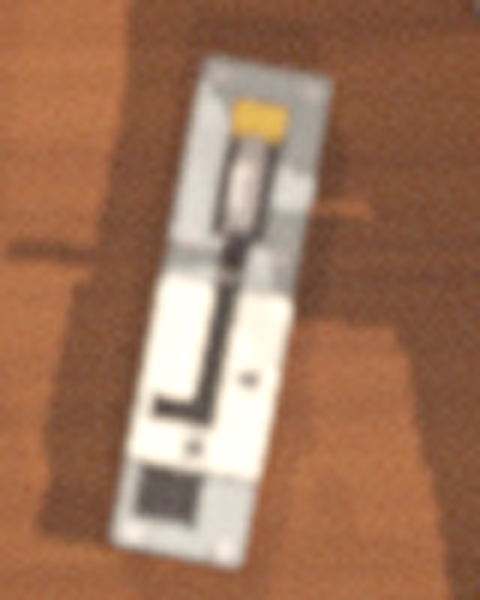

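View pics/c2.png

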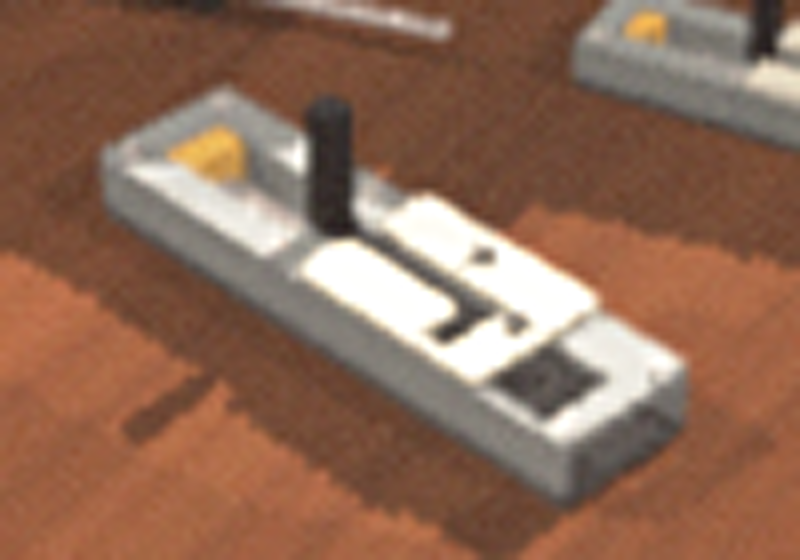

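View pics/c3.png

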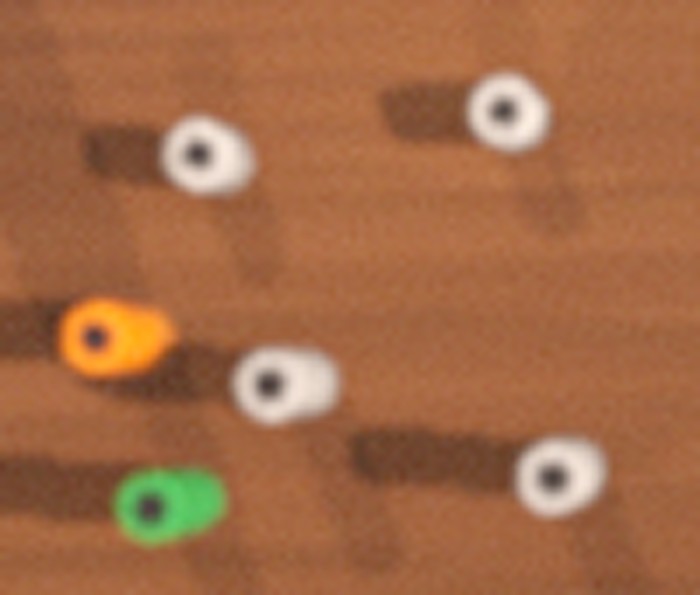

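View pics/c4.png

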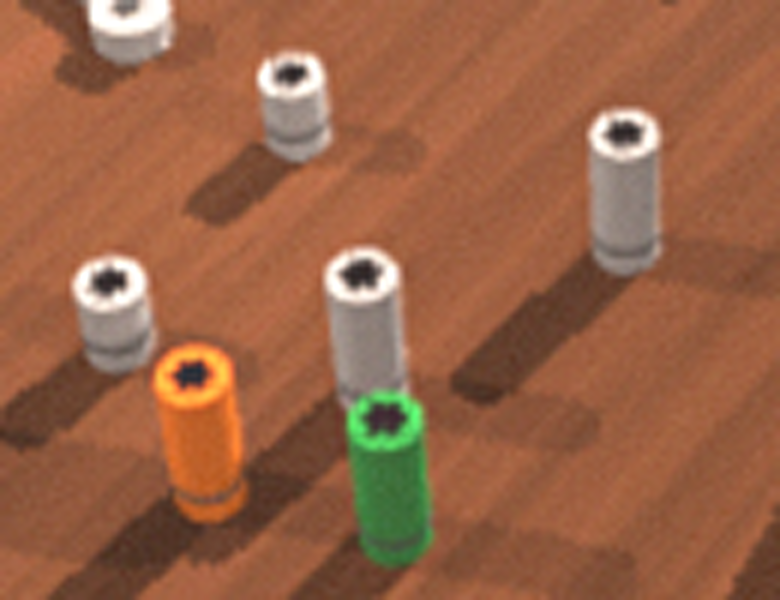

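The crops confirm the picks. In the side view the tall grey sockets are at about (270,275) and (314,252), and the short ones at (228,272) and (259,237). The target rack is the large grey one, and its notch leads to the left in the top picture. Next I fit the positions.

```bash
cat > fit.py <<'E'
from h import *
from scipy.optimize import least_squares
c1=lambda x,y:(310+(x+.5)/6-.5,120+(y+.5)/6-.5)
c2=lambda x,y:(260+(x+.5)/8-.5,150+(y+.5)/8-.5)
C=[[-160,30],[-160,-30],[75,30],[75,-30]]
T=[c1(112,545),c1(243,568),c1(207,57),c1(331,80)]
S=[c2(562,440),c2(687,365),c2(105,152),c2(227,88)]
S[0]=c2(570,440)
def w(p,q,z):
    c,s=np.cos(p[2]),np.sin(p[2]); return np.array([p[0]+c*q[0]/1e3-s*q[1]/1e3,p[1]+s*q[0]/1e3+c*q[1]/1e3,z])
def res(p,both=3):
    r=[]
    for q,a,b in zip(C,T,S):
        if both&1:r.append(proj('top',w(p,q,.028))-a)
        if both&2:r.append(proj('side',w(p,q,.028))-b)
    return np.concatenate(r)
for b in(1,2,3):
    f=least_squares(res,[.55,-.08,-.18],args=(b,)); print(b,np.round(f.x,4),np.round(f.fun,1))
p=f.x
print('grip',w(p,[-17,0],.062),proj('top',w(p,[-17,0],.078)),proj('side',w(p,[-17,0],.078)))
print('slot end top est rack x', )
g=at('top',c1(190,422),.033); d=g[:2]-p[:2]; print(d@[np.cos(p[2]),np.sin(p[2])])
# sockets: top centre holes
c3=lambda x,y:(190+(x+.5)/7-.5,165+(y+.5)/7-.5)
c4=lambda x,y:(210+(x+.5)/6-.5,220+(y+.5)/6-.5)
for n,a,b in [('A',(269,385),(361,274)),('B',(553,478),(623,133))]:
    print(n,tri(c3(*a),c4(*b)),at('top',c3(*a),.064),at('side',c4(*b),.064))
for n,a,b in [('sa',(199,154),(109,283)),('sb',(503,110),(291,74)),]: print(n,at('top',c3(*a),.036),at('side',c4(*b),.036))
for n,a in [('orange',(96,337)),('green',(150,508))]: print(n,at('top',c3(*a),.064))
E
python3 fit.py
```

```text
1 [ 0.6367 -0.0812 -0.2117] [ 0.6 -0.4 -0.5 -0.3 -0.1  0.4 -0.1  0.3]
2 [ 0.6366 -0.0807 -0.2159] [-0.4  0.4  0.6 -0.3 -0.2 -0.  -0.  -0.3]
3 [ 0.6368 -0.0811 -0.2135] [ 0.5 -0.4 -0.2  0.3 -0.6 -0.3  0.7 -0.4 -0.1  0.4 -0.2 -0.1 -0.1  0.4
 -0.1 -0.3]
grip [ 0.62015375 -0.07746272  0.062     ] [349.63483825 160.34189719] [301.06980342 162.64119304]
slot end top est rack x
-0.09751158595510546
A (array([0.46677261, 0.26201804, 0.06342552]), np.float64(0.00024204126178789355)) [0.46667853 0.26180665 0.064     ] [0.46651789 0.26247389 0.064     ]
B (array([0.42777034, 0.15042873, 0.0628666 ]), np.float64(0.0009256597546164315)) [0.42743139 0.15002203 0.064     ] [0.4275147 0.1516233 0.064    ]
sa [0.56104084 0.2958323  0.036     ] [0.56020703 0.29757795 0.036     ]
sb [0.57575522 0.17136812 0.036     ] [0.5750247  0.17215563 0.036     ]
orange [0.48730497 0.33035013 0.064     ]
green [0.41932267 0.30974722 0.064     ]
```

```bash
cat > m.py <<'E'
from h import *
import sys
P=np.array([.6368,-.0811]); YAW=-.2135
def rk(x,y,z): # rack mm -> world
    c,s=np.cos(YAW),np.sin(YAW); return np.array([P[0]+(c*x-s*y)/1e3,P[1]+(s*x+c*y)/1e3,z/1e3])
def inv(w):
    c,s=np.cos(YAW),np.sin(YAW); d=(np.asarray(w)[:2]-P)*1e3; return np.array([c*d[0]+s*d[1],-s*d[0]+c*d[1],w[2]*1e3])
def go(t,ang=YAW-np.pi/2):
    s=bot.read_state();R=s['eef_rot']
    d=R.T@(np.asarray(t)-s['tcp_pos'])*1e3
    a=np.arctan2(R[1,0],R[0,0]); turn=-(ang-a); turn=(turn+np.pi)%(2*np.pi)-np.pi
    print('shift',np.round(d,1),'turn',round(turn,4),'down-axis',np.round(R[:,1],4))
def st():
    s=bot.read_state();R=s['eef_rot']
    fr=R.T@s['contact_force']
    print('t',round(s['t'],2),'rack',np.round(inv(s['tcp_pos']),2),'F tool',np.round(fr,2),'gap',round(s['finger_gap']*1e3,1),'q',np.round(s['joint_pos'],2))
E
python3 -c "
from m import *
st();go(rk(-17,0,180))"
```

```text
t 0.8 rack [-324.51 -595.49  231.33] F tool [-0.72 -0.43  0.28] gap 85.5 q [-1.33  0.31  1.63 -0.    1.2  -0.07]
shift [-359.3   51.3  565.7] turn 0.5283 down-axis [ 0.e+00 -1.e-04 -1.e+00]
```

Request:
send_rows:
  series:
    - [[-1,-80,0,126,0.13],[-1,-159,0,251,0.26],[-1,-200,0,315,0.4],[-1,-250,0,394,0.528],[-1,-359,51,566,0.528]]
  force: 60

```text
t: 1.3
tcp_pos: [0.354, -0.4009, 0.2269]
eef_rot: [[-0.214, 0.002, 0.977], [-0.977, -0.002, -0.214], [0.002, -1.0, 0.002]]
contact_force: [0.8, -0.4, 0.2]
finger_gap: 0.0852
```

```bash
python3 -c "
from m import *
st();go(rk(-17,0,150))"
```

```text
t 1.3 rack [-208.66 -372.47  226.93] F tool [ 0.18 -0.24  0.81] gap 85.2 q [-0.93  0.14  1.85  0.    1.15  0.86]
shift [-373.1   76.7  190.6] turn -0.0025 down-axis [ 0.0017 -0.0021 -1.    ]
```

Request:
send_rows:
  series:
    - [[-1,-373,76,190,0],[-1,-373,76,190,0],[-1,-373,76,190,0],[-1,-373,76,190,0],[-1,-373,76,190,0]]

```text
t: 1.8
tcp_pos: [0.5093, -0.2096, 0.1813]
eef_rot: [[-0.212, 0.001, 0.977], [-0.977, -0.001, -0.212], [0.0, -1.0, 0.001]]
contact_force: [0.6, -0.5, 0.3]
finger_gap: 0.0854
```

```bash
python3 -c "
from m import *
st();go(rk(-17,0,120))"
```

```text
t 1.8 rack [ -97.4  -152.61  181.28] F tool [ 0.38 -0.28  0.65] gap 85.4 q [-0.47  0.22  1.85 -0.    1.07  1.31]
shift [-152.6   61.3   80.4] turn 0.0003 down-axis [ 9.e-04 -6.e-04 -1.e+00]
```

Request:
send_rows:
  series:
    - [[-1,-153,61,80,0],[-1,-153,61,80,0],[-1,-153,61,80,0],[-1,-153,61,80,0],[-1,-153,61,80,0]]

```text
t: 2.3
tcp_pos: [0.6197, -0.0748, 0.1183]
eef_rot: [[-0.207, -0.001, 0.978], [-0.978, 0.001, -0.207], [-0.001, -1.0, -0.002]]
contact_force: [-0.7, 0.9, 0.4]
finger_gap: 0.0855
```

```bash
python3 -c "
from m import *
st();go(rk(-17,0,43))
cv2.imwrite('pics/t1.png',cv2.resize(bot.capture('top')[90:250,270:430,::-1],None,fx=3.7,fy=3.7,interpolation=2))
cv2.imwrite('pics/s1.png',cv2.resize(bot.capture('side')[100:230,230:390,::-1],None,fx=4.5,fy=4.5,interpolation=2))"
```

```text
t 2.3 rack [-18.04   2.49 118.27] F tool [-0.74 -0.41 -0.86] gap 85.5 q [-0.19  0.43  1.71  0.    1.    1.59]
shift [ 2.6 75.3  1.2] turn 0.0048 down-axis [-0.0015  0.0015 -1.    ]
```

View pics/s1.png

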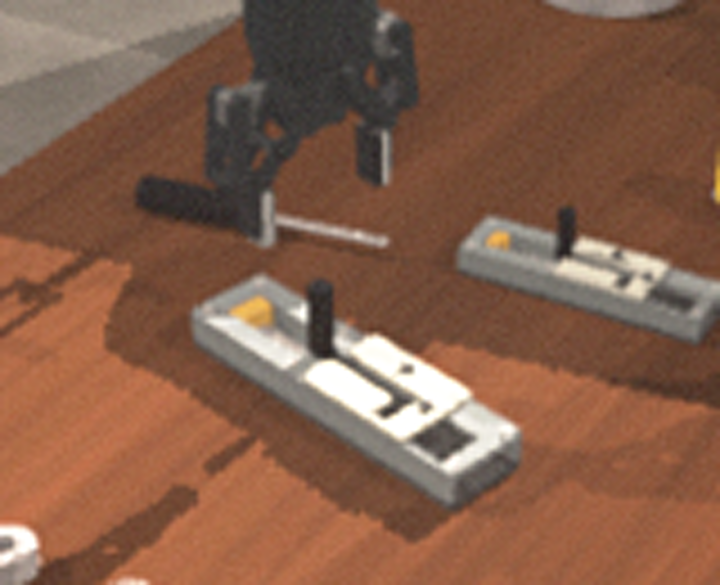

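The gripper hangs above the post, jaws across the slot and clear of it. Now it descends.

Request:
send_rows:
  series:
    - [[-1,0,0,0,0],[-1,0,35,0,0],[-1,0,70,0,0],[-1,0,75,0,0],[-1,0,75,0,0]]

```text
t: 2.9
tcp_pos: [0.6171, -0.0796, 0.0446]
eef_rot: [[-0.213, -0.003, 0.977], [-0.977, 0.0, -0.213], [0.0, -1.0, -0.003]]
contact_force: [-0.2, 0.8, -0.1]
finger_gap: 0.0854
```

```bash
python3 -c "
from m import *
st();go(rk(-17,0,43))"
```

```text
t 2.9 rack [-19.54  -2.67  44.64] F tool [-0.78  0.15 -0.39] gap 85.4 q [-0.2   0.53  1.74 -0.    0.87  1.59]
shift [-2.7  1.6  2.5] turn -0.0014 down-axis [-2.6e-03  4.0e-04 -1.0e+00]
```

Request:
send_rows:
  series:
    - [[-1,-2.7,1.5,2.5,0],[-1,-2.7,1.5,2.5,0],[-1,-2.7,1.5,2.5,0]]

```text
t: 3.2
tcp_pos: [0.6232, -0.0768, 0.0457]
eef_rot: [[-0.211, 0.003, 0.977], [-0.977, -0.001, -0.211], [-0.0, -1.0, 0.003]]
contact_force: [0.7, -0.1, 0.3]
finger_gap: 0.0852
```

```bash
python3 -c "
from m import *
st();go(rk(-17,0,43))"
```

```text
t 3.2 rack [-14.17   1.33  45.67] F tool [-0.03 -0.33  0.69] gap 85.2 q [-0.19  0.53  1.73 -0.    0.87  1.59]
shift [ 1.3  2.7 -2.8] turn 0.0004 down-axis [ 3.4e-03 -7.0e-04 -1.0e+00]
```

Request:
send_rows:
  series:
    - [[-1,0,0,0,0],[-1,0,0,0,0],[-1,0,0,0,0]]

```text
t: 3.5
tcp_pos: [0.6217, -0.0764, 0.044]
eef_rot: [[-0.211, 0.0, 0.977], [-0.977, -0.0, -0.211], [-0.0, -1.0, 0.0]]
contact_force: [-0.2, 0.1, -0.7]
finger_gap: 0.0852
```

```bash
python3 -c "
from m import *
st();go(rk(-17,0,43))"
```

```text
t 3.5 rack [-15.73   1.36  43.97] F tool [-0.06  0.74 -0.21] gap 85.2 q [-0.19  0.54  1.74 -0.    0.87  1.59]
shift [ 1.4  1.  -1.3] turn 0.0005 down-axis [ 3.e-04 -1.e-04 -1.e+00]
```

Request:
send_rows:
  series:
    - [[0.2,0.4,1,-1.3,0],[0.5,0.4,1,-1.3,0],[1,0.4,1,-1.3,0],[1,0.4,1,-1.3,0],[1,0.4,1,-1.3,0]]
  force: 40

```text
t: 4.0
tcp_pos: [0.6203, -0.0766, 0.0427]
eef_rot: [[-0.212, -0.0, 0.977], [-0.977, -0.0, -0.212], [0.0, -1.0, -0.0]]
contact_force: [-0.2, -1.0, 0.1]
finger_gap: 0.012
```

```bash
python3 -c "
from m import *
st();go(rk(-17,0,43))"
```

```text
t 4.0 rack [-17.09   0.87  42.7 ] F tool [ 0.98 -0.07 -0.02] gap 12.0 q [-0.19  0.54  1.74 -0.    0.87  1.59]
shift [ 0.9 -0.3  0.1] turn 0.0003 down-axis [-0. -0. -1.]
```

Request:
send_rows:
  series:
    - [[1,0.5,0,0,0],[1,0.5,0,0,0]]

```text
t: 4.2
tcp_pos: [0.6202, -0.077, 0.0428]
eef_rot: [[-0.212, 0.0, 0.977], [-0.977, 0.0, -0.212], [-0.0, -1.0, -0.0]]
contact_force: [-0.1, 0.8, 0.3]
finger_gap: 0.0111
```

```bash
python3 -c "
from m import *
st()"
```

```text
t 4.2 rack [-17.07   0.48  42.78] F tool [-0.77 -0.32 -0.28] gap 11.1 q [-0.19  0.54  1.74  0.    0.87  1.59]
```

Request:
send_rows:
  series:
    - [[1,0.5,0,0,0],[1,0.5,0,0,0]]

```text
t: 4.4
tcp_pos: [0.6201, -0.0774, 0.0428]
eef_rot: [[-0.212, 0.0, 0.977], [-0.977, 0.0, -0.212], [-0.0, -1.0, 0.0]]
contact_force: [0.0, 0.9, 0.2]
finger_gap: 0.0116
```

```bash
python3 -c "
from m import *
st()"
```

```text
t 4.4 rack [-17.07   0.1   42.8 ] F tool [-0.89 -0.22 -0.19] gap 11.6 q [-0.19  0.54  1.74  0.    0.87  1.59]
```

Request:
send_rows:
  series:
    - [[1,0.5,0,0,0],[1,0.5,0,0,0]]

```text
t: 4.6
tcp_pos: [0.6201, -0.0775, 0.0427]
eef_rot: [[-0.212, 0.0, 0.977], [-0.977, 0.001, -0.212], [-0.001, -1.0, -0.0]]
contact_force: [-0.7, 3.7, 0.9]
finger_gap: 0.0115
```

```bash
python3 -c "
from m import *
st()"
```

```text
t 4.6 rack [-1.713e+01 -2.000e-02  4.274e+01] F tool [-3.45 -0.88 -1.48] gap 11.5 q [-0.19  0.54  1.74  0.    0.87  1.59]
```

Request:
send_rows:
  series:
    - [[1,-0.5,0,-8,0],[1,-0.5,0,-20,0],[1,-0.5,0,-32,0],[1,-0.5,0,-44,0],[1,-0.5,0,-50,0]]

```text
t: 5.1
tcp_pos: [0.5742, -0.0674, 0.0429]
eef_rot: [[-0.212, 0.009, 0.977], [-0.977, -0.001, -0.212], [-0.001, -1.0, 0.009]]
contact_force: [9.6, 0.1, -10.3]
finger_gap: 0.0116
```

```bash
python3 -c "
from m import *
st()"
```

```text
t 5.1 rack [-64.1    0.16  42.88] F tool [-2.16 10.36  9.26] gap 11.6 q [-0.19  0.46  1.86  0.    0.81  1.59]
```

Request:
send_rows:
  series:
    - [[1,0,0,-2,0],[1,0,0,-4,0],[1,0,0,-6,0],[1,0,0,-6,0]]

```text
t: 5.5
tcp_pos: [0.5689, -0.0662, 0.0428]
eef_rot: [[-0.212, 0.009, 0.977], [-0.977, -0.001, -0.212], [-0.001, -1.0, 0.009]]
contact_force: [9.1, 1.4, -9.4]
finger_gap: 0.0111
```

```bash
python3 -c "
from m import *
st()"
```

```text
t 5.5 rack [-69.52   0.17  42.82] F tool [-3.31  9.5   8.51] gap 11.1 q [-0.19  0.45  1.88  0.    0.81  1.59]
```

Request:
send_rows:
  series:
    - [[1,-0.4,0,-2,0],[1,-0.4,0,-4,0],[1,-0.4,0,-6,0],[1,-0.4,0,-8,0],[1,-0.4,0,-9,0]]

```text
t: 6.0
tcp_pos: [0.5605, -0.0643, 0.0428]
eef_rot: [[-0.212, 0.01, 0.977], [-0.977, -0.002, -0.212], [-0.0, -1.0, 0.01]]
contact_force: [10.4, -0.1, -10.1]
finger_gap: 0.0115
```

```bash
python3 -c "
from m import *
st()"
```

```text
t 6.0 rack [-78.08   0.26  42.82] F tool [-2.1  10.2  10.08] gap 11.5 q [-0.19  0.44  1.9   0.    0.8   1.59]
```

Request:
send_rows:
  series:
    - [[1,0,0,-1,0],[1,0,0,-2,0],[1,0,0,-2,0]]

```text
t: 6.3
tcp_pos: [0.5587, -0.0639, 0.0428]
eef_rot: [[-0.212, 0.01, 0.977], [-0.977, -0.002, -0.212], [-0.0, -1.0, 0.01]]
contact_force: [9.8, -0.8, -10.2]
finger_gap: 0.011
```

```bash
python3 -c "
from m import *
st()"
```

```text
t 6.3 rack [-79.96   0.26  42.84] F tool [-1.31 10.29  9.66] gap 11.0 q [-0.19  0.44  1.9   0.    0.8   1.59]
```

Request:
send_rows:
  series:
    - [[1,0,0,-1,0],[1,0,0,-2,0],[1,0,0,-2,0]]

```text
t: 6.6
tcp_pos: [0.5568, -0.0635, 0.0428]
eef_rot: [[-0.212, 0.01, 0.977], [-0.977, -0.002, -0.212], [-0.0, -1.0, 0.01]]
contact_force: [10.2, 0.3, -9.5]
finger_gap: 0.0117
```

```bash
python3 -c "
from m import *
st()"
```

```text
t 6.6 rack [-81.91   0.27  42.84] F tool [-2.49  9.63  9.82] gap 11.7 q [-0.19  0.43  1.91  0.    0.79  1.59]
```

Request:
send_rows:
  series:
    - [[1,0,0,-1,0],[1,0,0,-2,0],[1,0,0,-2,0]]

```text
t: 6.9
tcp_pos: [0.5549, -0.0631, 0.0428]
eef_rot: [[-0.212, 0.01, 0.977], [-0.977, -0.002, -0.212], [-0.0, -1.0, 0.01]]
contact_force: [9.5, -0.0, -10.1]
finger_gap: 0.0112
```

```bash
python3 -c "
from m import *
st()"
```

```text
t 6.9 rack [-83.85   0.27  42.83] F tool [-1.99 10.15  9.16] gap 11.2 q [-0.19  0.43  1.91  0.    0.79  1.59]
```

Request:
send_rows:
  series:
    - [[1,0,0,-1,0],[1,0,0,-2,0],[1,0,0,-2,0]]

```text
t: 7.2
tcp_pos: [0.553, -0.0626, 0.0428]
eef_rot: [[-0.212, 0.01, 0.977], [-0.977, -0.002, -0.212], [-0.0, -1.0, 0.01]]
contact_force: [10.6, 0.1, -11.1]
finger_gap: 0.0111
```

```bash
python3 -c "
from m import *
st()"
```

```text
t 7.2 rack [-85.8    0.3   42.82] F tool [-2.3  11.24 10.22] gap 11.1 q [-0.19  0.43  1.91  0.    0.79  1.59]
```

Request:
send_rows:
  series:
    - [[1,0,0,-1,0],[1,0,0,-2,0],[1,0,0,-2,0]]

```text
t: 7.5
tcp_pos: [0.5511, -0.0622, 0.0428]
eef_rot: [[-0.212, 0.01, 0.977], [-0.977, -0.002, -0.212], [-0.0, -1.0, 0.01]]
contact_force: [10.3, -0.0, -11.5]
finger_gap: 0.0115
```

```bash
python3 -c "
from m import *
st()"
```

```text
t 7.5 rack [-87.73   0.3   42.82] F tool [-2.14 11.59  9.99] gap 11.5 q [-0.19  0.42  1.92  0.    0.79  1.59]
```

Request:
send_rows:
  series:
    - [[1,0,0,-1,0],[1,0,0,-1,0]]

```text
t: 7.7
tcp_pos: [0.5502, -0.062, 0.0428]
eef_rot: [[-0.212, 0.01, 0.977], [-0.977, -0.002, -0.212], [-0.0, -1.0, 0.011]]
contact_force: [10.8, -0.1, -11.5]
finger_gap: 0.0113
```

```bash
python3 -c "
from m import *
st()"
```

```text
t 7.7 rack [-88.69   0.3   42.81] F tool [-2.16 11.64 10.45] gap 11.3 q [-0.19  0.42  1.92  0.    0.79  1.59]
```

Request:
send_rows:
  series:
    - [[1,0,0,-1,0],[1,0,0,-1,0]]

```text
t: 7.9
tcp_pos: [0.5493, -0.0618, 0.0428]
eef_rot: [[-0.212, 0.01, 0.977], [-0.977, -0.002, -0.212], [-0.0, -1.0, 0.011]]
contact_force: [11.2, 0.8, -11.8]
finger_gap: 0.011
```

```bash
python3 -c "
from m import *
st()"
```

```text
t 7.9 rack [-89.62   0.29  42.83] F tool [-3.11 11.9  10.66] gap 11.0 q [-0.19  0.42  1.92  0.    0.79  1.59]
```

Request:
send_rows:
  series:
    - [[1,0,0,-1,0],[1,0,0,-1,0]]

```text
t: 8.1
tcp_pos: [0.5483, -0.0616, 0.0428]
eef_rot: [[-0.212, 0.01, 0.977], [-0.977, -0.002, -0.212], [-0.0, -1.0, 0.011]]
contact_force: [11.3, -0.0, -11.0]
finger_gap: 0.0112
```

```bash
python3 -c "
from m import *
st()"
```

```text
t 8.1 rack [-90.6    0.3   42.83] F tool [-2.39 11.12 10.92] gap 11.2 q [-0.19  0.42  1.93  0.    0.79  1.59]
```

Request:
send_rows:
  series:
    - [[1,0,0,-1,0],[1,0,0,-1,0]]

```text
t: 8.3
tcp_pos: [0.5474, -0.0614, 0.0428]
eef_rot: [[-0.212, 0.011, 0.977], [-0.977, -0.002, -0.212], [-0.0, -1.0, 0.011]]
contact_force: [10.6, 1.3, -11.2]
finger_gap: 0.0113
```

```bash
python3 -c "
from m import *
st()"
```

```text
t 8.3 rack [-91.55   0.3   42.85] F tool [-3.55 11.26 10.  ] gap 11.3 q [-0.19  0.42  1.93  0.    0.78  1.59]
```

Request:
send_rows:
  series:
    - [[1,0,0,-0.8,0],[1,0,0,-0.8,0]]

```text
t: 8.5
tcp_pos: [0.5467, -0.0612, 0.0428]
eef_rot: [[-0.212, 0.011, 0.977], [-0.977, -0.002, -0.212], [-0.0, -1.0, 0.011]]
contact_force: [10.5, -0.4, -10.8]
finger_gap: 0.0116
```

```bash
python3 -c "
from m import *
st()"
```

```text
t 8.5 rack [-92.3    0.3   42.83] F tool [-1.82 10.9  10.21] gap 11.6 q [-0.19  0.42  1.93  0.    0.78  1.59]
```

Request:
send_rows:
  series:
    - [[1,0,0,-0.8,0],[1,0,0,-0.8,0]]

```text
t: 8.7
tcp_pos: [0.5459, -0.0611, 0.0428]
eef_rot: [[-0.212, 0.011, 0.977], [-0.977, -0.002, -0.212], [-0.0, -1.0, 0.011]]
contact_force: [11.2, 1.1, -12.1]
finger_gap: 0.0113
```

```bash
python3 -c "
from m import *
st()"
```

```text
t 8.7 rack [-93.1    0.33  42.82] F tool [-3.4  12.25 10.58] gap 11.3 q [-0.19  0.42  1.93  0.    0.78  1.59]
```

Request:
send_rows:
  series:
    - [[1,0,0,-0.8,0],[1,0,0,-0.8,0]]

```text
t: 8.9
tcp_pos: [0.5451, -0.0609, 0.0428]
eef_rot: [[-0.212, 0.011, 0.977], [-0.977, -0.002, -0.212], [-0.0, -1.0, 0.011]]
contact_force: [11.7, 0.2, -10.9]
finger_gap: 0.0112
```

```bash
python3 -c "
from m import *
st()"
```

```text
t 8.9 rack [-93.86   0.31  42.85] F tool [-2.65 11.03 11.31] gap 11.2 q [-0.19  0.41  1.93  0.    0.78  1.59]
```

Request:
send_rows:
  series:
    - [[1,0,0,-0.8,0],[1,0,0,-0.8,0]]

```text
t: 9.1
tcp_pos: [0.5444, -0.0607, 0.0429]
eef_rot: [[-0.212, 0.011, 0.977], [-0.977, -0.002, -0.212], [-0.0, -1.0, 0.011]]
contact_force: [11.2, -0.6, -11.5]
finger_gap: 0.0115
```

```bash
python3 -c "
from m import *
st()"
```

```text
t 9.1 rack [-94.62   0.32  42.85] F tool [-1.78 11.59 10.97] gap 11.5 q [-0.19  0.41  1.94  0.    0.78  1.59]
```

Request:
send_rows:
  series:
    - [[1,0,0,-0.8,0],[1,0,0,-0.8,0]]

```text
t: 9.3
tcp_pos: [0.5436, -0.0606, 0.0428]
eef_rot: [[-0.212, 0.011, 0.977], [-0.977, -0.002, -0.212], [-0.0, -1.0, 0.011]]
contact_force: [12.5, 0.3, -12.4]
finger_gap: 0.0115
```

```bash
python3 -c "
from m import *
st()"
```

```text
t 9.3 rack [-95.42   0.29  42.84] F tool [-2.88 12.57 11.98] gap 11.5 q [-0.19  0.41  1.94  0.    0.78  1.59]
```

Request:
send_rows:
  series:
    - [[1,0,0,-0.8,0],[1,0,0,-0.8,0]]

```text
t: 9.5
tcp_pos: [0.5434, -0.0605, 0.0428]
eef_rot: [[-0.212, 0.012, 0.977], [-0.977, -0.002, -0.212], [-0.0, -1.0, 0.012]]
contact_force: [12.3, 0.2, -12.7]
finger_gap: 0.0113
```

```bash
python3 -c "
from m import *
st()"
```

```text
t 9.5 rack [-95.66   0.29  42.82] F tool [-2.8  12.85 11.77] gap 11.3 q [-0.19  0.41  1.94  0.    0.78  1.59]
```

Request:
send_rows:
  series:
    - [[1,0,0,-0.8,0],[1,0,0,-0.8,0]]

```text
t: 9.7
tcp_pos: [0.5434, -0.0605, 0.0428]
eef_rot: [[-0.212, 0.014, 0.977], [-0.977, -0.003, -0.212], [-0.0, -1.0, 0.014]]
contact_force: [14.6, -1.4, -14.6]
finger_gap: 0.0116
```

```bash
python3 -c "
from m import *
st()"
```

```text
t 9.7 rack [-95.68   0.28  42.85] F tool [-1.77 14.79 14.38] gap 11.6 q [-0.19  0.41  1.94  0.    0.78  1.59]
```

Request:
send_rows:
  series:
    - [[1,-0.4,0,1.5,0],[1,-0.4,0,2.9,0],[1,-0.4,0,2.9,0]]

```text
t: 10.0
tcp_pos: [0.5451, -0.0608, 0.0428]
eef_rot: [[-0.212, 0.011, 0.977], [-0.977, -0.003, -0.212], [0.0, -1.0, 0.011]]
contact_force: [10.9, -0.8, -11.1]
finger_gap: 0.0111
```

```bash
python3 -c "
from m import *
st()"
```

```text
t 10.0 rack [-93.91   0.4   42.81] F tool [-1.53 11.27 10.65] gap 11.1 q [-0.19  0.41  1.93 -0.    0.78  1.59]
```

Request:
send_rows:
  series:
    - [[1,-1.5,0,0,0],[1,-3,0,0,0],[1,-4,0,0,0],[1,-4,0,0,0]]

```text
t: 10.4
tcp_pos: [0.5458, -0.0573, 0.0429]
eef_rot: [[-0.211, 0.011, 0.977], [-0.977, -0.003, -0.211], [0.001, -1.0, 0.011]]
contact_force: [10.1, -2.2, -11.2]
finger_gap: 0.0115
```

```bash
python3 -c "
from m import *
st()"
```

```text
t 10.4 rack [-94.02   3.95  42.85] F tool [ 0.   11.29 10.23] gap 11.5 q [-0.18  0.41  1.93 -0.    0.78  1.6 ]
```

Request:
send_rows:
  series:
    - [[1,-2.5,0,-0.1,0],[1,-5,0,-0.1,0],[1,-7.5,0,-0.1,0],[1,-10,0,-0.1,0],[1,-12,0,-0.1,0]]

```text
t: 10.9
tcp_pos: [0.5482, -0.0456, 0.0428]
eef_rot: [[-0.211, 0.011, 0.977], [-0.977, -0.003, -0.211], [0.001, -1.0, 0.011]]
contact_force: [10.3, -2.8, -11.5]
finger_gap: 0.0113
```

```bash
python3 -c "
from m import *
st()"
```

```text
t 10.9 rack [-94.15  15.88  42.83] F tool [ 0.5  11.58 10.54] gap 11.3 q [-0.16  0.42  1.93 -0.    0.78  1.62]
```

Request:
send_rows:
  series:
    - [[1,0,0,1,0],[1,0,0,2,0],[1,0,0,2.6,0],[1,0,0,2.6,0]]

```text
t: 11.3
tcp_pos: [0.5498, -0.0457, 0.0428]
eef_rot: [[-0.211, 0.008, 0.977], [-0.977, -0.002, -0.211], [0.001, -1.0, 0.009]]
contact_force: [8.7, -1.3, -7.9]
finger_gap: 0.0113
```

```bash
python3 -c "
from m import *
st()"
```

```text
t 11.3 rack [-92.57  16.12  42.82] F tool [-0.59  8.01  8.73] gap 11.3 q [-0.16  0.42  1.93 -0.    0.79  1.62]
```

Request:
send_rows:
  series:
    - [[1,0,0,1,0],[1,0,0,2,0],[1,0,0,2.6,0],[1,0,0,2.6,0]]

```text
t: 11.7
tcp_pos: [0.5498, -0.0457, 0.0428]
eef_rot: [[-0.211, 0.002, 0.977], [-0.977, -0.001, -0.211], [0.001, -1.0, 0.003]]
contact_force: [3.9, -2.7, -5.2]
finger_gap: 0.0116
```

```bash
python3 -c "
from m import *
st()"
```

```text
t 11.7 rack [-92.57  16.15  42.8 ] F tool [1.78 5.2  4.34] gap 11.6 q [-0.16  0.42  1.92 -0.    0.8   1.62]
```

Request:
send_rows:
  series:
    - [[1,0,0,2,0],[1,0,0,2.2,0],[-0.2,0,0,2.2,0],[-1,0,0,2.2,0],[-1,0,0,2.2,0]]

```text
t: 12.2
tcp_pos: [0.5505, -0.0451, 0.0427]
eef_rot: [[-0.211, -0.001, 0.977], [-0.977, 0.0, -0.211], [-0.0, -1.0, -0.001]]
contact_force: [0.5, 0.1, -0.7]
finger_gap: 0.0541
```

```bash
python3 -c "
from m import *
st();go(rk(-92.6,16,105))"
```

```text
t 12.2 rack [-91.95  16.85  42.66] F tool [-0.22  0.7   0.42] gap 54.1 q [-0.16  0.43  1.92  0.    0.8   1.62]
shift [  0.8 -62.3  -0.7] turn 0.0004 down-axis [-8.e-04  3.e-04 -1.e+00]
```

Request:
send_rows:
  series:
    - [[-1,0,0,0,0],[-1,0,-20,0,0],[-1,0,-65,0,0],[-1,0,-87,0,0],[-1,0,-87,0,0]]

```text
t: 12.7
tcp_pos: [0.5545, -0.0459, 0.1342]
eef_rot: [[-0.211, 0.009, 0.977], [-0.977, -0.001, -0.211], [-0.001, -1.0, 0.009]]
contact_force: [0.6, -0.7, 0.3]
finger_gap: 0.0853
```

```bash
python3 -c "
from m import *
st();go([.4275,.1505,.13])
cv2.imwrite('pics/t2.png',cv2.resize(bot.capture('top')[90:250,270:430,::-1],None,fx=3.7,fy=3.7,interpolation=2))
cv2.imwrite('pics/s2.png',cv2.resize(bot.capture('side')[100:230,230:390,::-1],None,fx=4.5,fy=4.5,interpolation=2))"
```

```text
t 12.7 rack [-87.9   16.97 134.18] F tool [ 0.53 -0.3   0.74] gap 85.3 q [-0.16  0.29  1.88  0.    0.97  1.62]
shift [-165.1    2.8 -165.7] turn 0.0004 down-axis [ 0.0088 -0.0013 -1.    ]
```

View pics/s2.png

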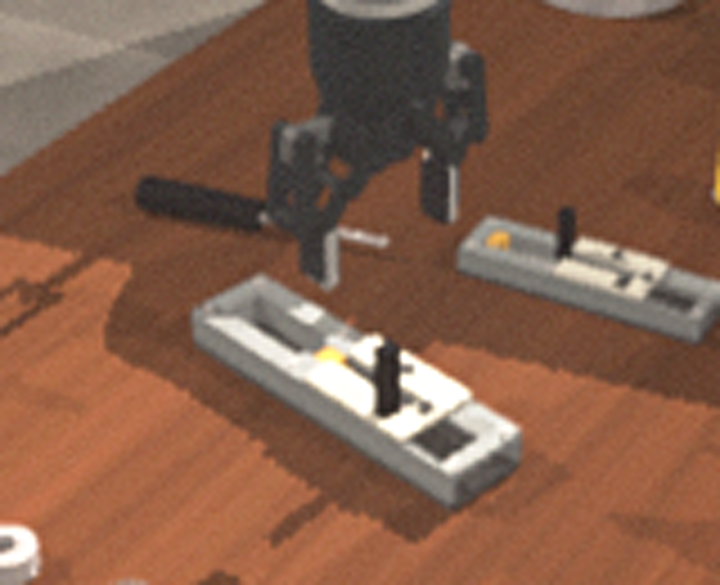

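The side picture shows the post hooked sideways in the notch, at about (388,380) in the crop. The brass follower is back under the catch plate and the track is empty. Next is deep_b, at world (0.4275, 0.1505).

Request:
send_rows:
  series:
    - [[-1,-165,2,-166,0],[-1,-165,2,-166,0],[-1,-165,2,-166,0],[-1,-165,2,-166,0],[-1,-165,2,-166,0]]

```text
t: 13.3
tcp_pos: [0.4195, 0.1523, 0.1256]
eef_rot: [[-0.211, -0.005, 0.978], [-0.978, -0.001, -0.211], [0.002, -1.0, -0.005]]
contact_force: [0.3, -0.3, 0.2]
finger_gap: 0.0853
```

Request:
send_rows:
  series:
    - [[-1,0,0,0,0],[-1,0,0,0,0],[-1,0,0,0,0],[-1,0,0,0,0]]

```text
t: 13.7
tcp_pos: [0.4241, 0.15, 0.1274]
eef_rot: [[-0.213, -0.0, 0.977], [-0.977, -0.0, -0.213], [0.0, -1.0, -0.0]]
contact_force: [-0.2, -0.5, -0.4]
finger_gap: 0.0853
```

```bash
python3 -c "
from m import *
st();go([.4275,.1505,.03])"
```

```text
t 13.7 rack [-256.8   180.8   127.38] F tool [ 0.52  0.38 -0.06] gap 85.3 q [ 0.24  0.11  2.12 -0.    0.92  2.03]
shift [-1.2 97.4  3.2] turn -0.0014 down-axis [-4.e-04 -4.e-04 -1.e+00]
```

Request:
send_rows:
  series:
    - [[-1,-1.2,30,3.2,0],[-1,-1.2,70,3.2,0],[-1,-1.2,97.4,3.2,0],[-1,-1.2,97.4,3.2,0],[-1,-1.2,97.4,3.2,0]]

```text
t: 14.2
tcp_pos: [0.4272, 0.1507, 0.0302]
eef_rot: [[-0.213, -0.001, 0.977], [-0.977, -0.0, -0.213], [0.001, -1.0, -0.001]]
contact_force: [0.2, -0.7, 0.1]
finger_gap: 0.0857
```

```bash
python3 -c "
from m import *
st();go([.4275,.1505,.03])"
```

```text
t 14.2 rack [-253.95  182.15   30.18] F tool [ 0.69 -0.06  0.35] gap 85.7 q [ 0.24  0.3   2.15 -0.    0.7   2.03]
shift [0.2 0.2 0.3] turn -0.0012 down-axis [-1.2e-03 -3.0e-04 -1.0e+00]
```

Request:
send_rows:
  series:
    - [[0,0,0,0,0],[0.3,0,0,0,0],[1,0,0,0,0],[1,0,0,0,0],[1,0,0,0,0]]
  force: 50

```text
t: 14.7
tcp_pos: [0.4277, 0.1516, 0.0313]
eef_rot: [[-0.211, 0.001, 0.977], [-0.977, 0.0, -0.211], [-0.0, -1.0, 0.001]]
contact_force: [-1.6, -0.9, 5.8]
finger_gap: 0.0247
```

```bash
python3 -c "
from m import *
st()"
```

```text
t 14.7 rack [-253.69  183.06   31.28] F tool [ 1.18 -5.84 -1.34] gap 24.7 q [ 0.24  0.3   2.15 -0.    0.7   2.03]
```

Request:
send_rows:
  series:
    - [[1,0,-10,0,0],[1,0,-50,0,0],[1,0,-100,0,0],[1,0,-100,0,0],[1,0,-100,0,0]]

```text
t: 15.2
tcp_pos: [0.428, 0.1518, 0.132]
eef_rot: [[-0.212, 0.004, 0.977], [-0.977, 0.001, -0.212], [-0.002, -1.0, 0.003]]
contact_force: [-0.4, 0.2, -1.8]
finger_gap: 0.0246
```

```bash
python3 -c "
from m import *
st();go(rk(46,-.1,130),YAW-.003-np.pi/2)"
```

```text
t 15.2 rack [-253.37  183.41  131.98] F tool [-0.14  1.78 -0.44] gap 24.6 q [0.24 0.11 2.11 0.   0.93 2.03]
shift [183.6   2.7 299.3] turn 0.0034 down-axis [ 0.0037  0.001  -1.    ]
```

Request:
send_rows:
  series:
    - [[1,18,0,30,0],[1,45,0,73,0],[1,70,0,115,0],[1,95,0,155,0.003],[1,120,0,196,0.003]]

```text
t: 15.7
tcp_pos: [0.5919, -0.0085, 0.1273]
eef_rot: [[-0.215, -0.006, 0.977], [-0.977, 0.001, -0.215], [0.0, -1.0, -0.006]]
contact_force: [-0.2, 1.1, -1.1]
finger_gap: 0.0248
```

```bash
python3 -c "
from m import *
st();go(rk(46,-.1,130),YAW-.003-np.pi/2)"
```

```text
t 15.7 rack [-59.27  61.45 127.34] F tool [-1.07  1.11 -0.43] gap 24.8 q [-0.09  0.37  1.79  0.    0.99  1.7 ]
shift [ 61.2  -3.2 105.4] turn 0.0001 down-axis [-5.6e-03  8.0e-04 -1.0e+00]
```

Request:
send_rows:
  series:
    - [[1,23,-3,40,0],[1,45,-3,78,0],[1,61,-3,105,0],[1,61,-3,105,0],[1,61,-3,105,0]]

```text
t: 16.2
tcp_pos: [0.6805, -0.0895, 0.1299]
eef_rot: [[-0.216, -0.006, 0.976], [-0.976, 0.002, -0.216], [-0.0, -1.0, -0.006]]
contact_force: [-1.0, 0.7, -1.1]
finger_gap: 0.0249
```

Request:
send_rows:
  series:
    - [[1,0,0,0,0],[1,0,0,0,0]]

```text
t: 16.4
tcp_pos: [0.681, -0.0881, 0.1322]
eef_rot: [[-0.213, -0.003, 0.977], [-0.977, 0.001, -0.213], [-0.0, -1.0, -0.003]]
contact_force: [-0.4, 1.1, -1.4]
finger_gap: 0.0246
```

```bash
python3 -c "
from m import *
st();go(rk(46,-.1,75),YAW-.003-np.pi/2)"
```

```text
t 16.4 rack [ 44.66   2.51 132.16] F tool [-1.    1.37 -0.57] gap 24.6 q [-0.19  0.52  1.54  0.    1.08  1.59]
shift [ 2.6 57.2  1.5] turn 0.0014 down-axis [-2.8e-03  8.0e-04 -1.0e+00]
```

Lower to TCP z about 68 (the socket's underside about 37, above the walls), settle, then check.

Request:
send_rows:
  series:
    - [[1,2.6,25,1.5,0.0015],[1,2.6,50,1.5,0.0015],[1,2.6,62,1.5,0.0015],[1,2.6,62,1.5,0.0015],[1,2.6,62,1.5,0.0015]]

```text
t: 16.9
tcp_pos: [0.6836, -0.0918, 0.0718]
eef_rot: [[-0.215, 0.0, 0.977], [-0.977, -0.0, -0.215], [-0.0, -1.0, 0.0]]
contact_force: [-0.2, -0.3, -1.4]
finger_gap: 0.0247
```

Request:
send_rows:
  series:
    - [[1,0,0,0,0],[1,0,0,0,0],[1,0,0,0,0]]

```text
t: 17.2
tcp_pos: [0.6844, -0.0925, 0.0726]
eef_rot: [[-0.216, 0.002, 0.976], [-0.976, -0.0, -0.216], [-0.0, -1.0, 0.002]]
contact_force: [-0.6, 0.4, -1.8]
finger_gap: 0.0243
```

```bash
python3 -c "
from m import *
st();go(rk(46,-.1,68),YAW-.003-np.pi/2)
cv2.imwrite('pics/t3.png',cv2.resize(bot.capture('top')[90:250,270:430,::-1],None,fx=3.7,fy=3.7,interpolation=2))
cv2.imwrite('pics/s3.png',cv2.resize(bot.capture('side')[100:230,230:390,::-1],None,fx=4.5,fy=4.5,interpolation=2))"
```

```text
t 17.2 rack [48.88 -1.03 72.61] F tool [-0.22  1.84 -0.67] gap 24.3 q [-0.2   0.6   1.56 -0.    0.98  1.59]
shift [-0.9  4.6 -2.9] turn -0.0012 down-axis [ 2.e-03 -4.e-04 -1.e+00]
```

View pics/s3.png

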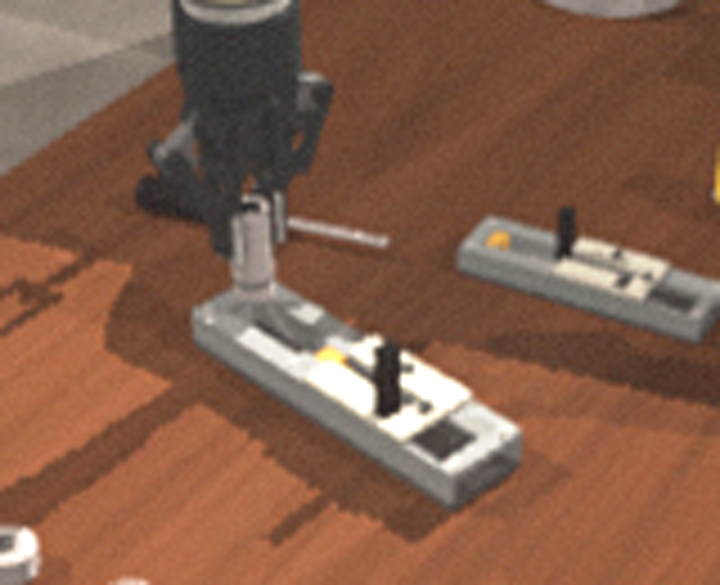

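Request:
send_rows:
  series:
    - [[1,-0.9,2,-3.8,-0.0012],[1,-0.9,4,-3.8,-0.0012],[1,-0.9,4,-3.8,-0.0012],[1,-0.9,4,-3.8,-0.0012]]

```text
t: 17.7
tcp_pos: [0.6798, -0.0905, 0.067]
eef_rot: [[-0.215, -0.0, 0.977], [-0.977, 0.0, -0.215], [0.0, -1.0, -0.0]]
contact_force: [0.2, -0.1, -0.2]
finger_gap: 0.0249
```

Request:
send_rows:
  series:
    - [[1,0,0,0,0],[1,0,0,0,0]]

```text
t: 17.9
tcp_pos: [0.6801, -0.0906, 0.0674]
eef_rot: [[-0.215, 0.0, 0.977], [-0.977, -0.0, -0.215], [0.0, -1.0, 0.0]]
contact_force: [0.1, -0.4, -1.2]
finger_gap: 0.0247
```

```bash
python3 -c "
from m import *
st();go(rk(45,-.1,68),YAW-.003-np.pi/2)"
```

```text
t 17.9 rack [44.37 -0.13 67.4 ] F tool [0.39 1.19 0.17] gap 24.7 q [-0.2   0.6   1.57 -0.    0.97  1.59]
shift [-0.  -0.6  0.6] turn -0.0 down-axis [ 2.e-04 -1.e-04 -1.e+00]
```

Request:
send_rows:
  series:
    - [[1,0,4,0,0],[1,0,7,0,0],[1,0,10,0,0],[1,0,12,0,0],[1,0,12,0,0]]

```text
t: 18.4
tcp_pos: [0.6795, -0.0905, 0.0546]
eef_rot: [[-0.215, -0.001, 0.977], [-0.977, 0.0, -0.215], [0.0, -1.0, -0.001]]
contact_force: [-0.4, 0.7, -0.4]
finger_gap: 0.0248
```

```bash
python3 -c "
from m import *
st();go(rk(45,-.1,68),YAW-.003-np.pi/2)"
```

```text
t 18.4 rack [43.76 -0.11 54.64] F tool [-0.56  0.42 -0.57] gap 24.8 q [-0.2   0.61  1.58  0.    0.95  1.59]
shift [ -0.  -13.4   1.2] turn -0.0 down-axis [-1.1e-03  2.0e-04 -1.0e+00]
```

Request:
send_rows:
  series:
    - [[1,0,4,0.5,0],[1,0,8,0.5,0],[1,0,12,0.5,0],[1,0,15,0.5,0],[1,0,15,0.5,0]]

```text
t: 18.9
tcp_pos: [0.6798, -0.0906, 0.0394]
eef_rot: [[-0.215, -0.001, 0.977], [-0.977, 0.0, -0.215], [0.0, -1.0, -0.002]]
contact_force: [-0.3, -0.5, -1.3]
finger_gap: 0.0246
```

```bash
python3 -c "
from m import *
st();go(rk(45,-.1,68),YAW-.003-np.pi/2)"
```

```text
t 18.9 rack [44.06 -0.12 39.43] F tool [ 0.53  1.34 -0.16] gap 24.6 q [-0.2   0.64  1.58 -0.    0.93  1.59]
shift [ -0.  -28.6   0.9] turn 0.0 down-axis [-1.5e-03  3.0e-04 -1.0e+00]
```

Request:
send_rows:
  series:
    - [[1,0,1.2,0,0],[1,0,1.2,0,0]]

```text
t: 19.1
tcp_pos: [0.6805, -0.0907, 0.0391]
eef_rot: [[-0.215, 0.0, 0.977], [-0.977, 0.0, -0.215], [-0.0, -1.0, 0.0]]
contact_force: [-0.7, -0.5, -1.7]
finger_gap: 0.0244
```

```bash
python3 -c "
from m import *
st()"
```

```text
t 19.1 rack [44.75 -0.11 39.09] F tool [ 0.63  1.74 -0.54] gap 24.4 q [-0.2   0.64  1.58  0.    0.93  1.59]
```

Request:
send_rows:
  series:
    - [[1,0,1.2,0,0],[1,0,1.2,0,0]]

```text
t: 19.3
tcp_pos: [0.6805, -0.0907, 0.0379]
eef_rot: [[-0.215, 0.0, 0.977], [-0.977, -0.0, -0.215], [0.0, -1.0, 0.0]]
contact_force: [0.3, -0.3, -0.5]
finger_gap: 0.0251
```

```bash
python3 -c "
from m import *
st()"
```

```text
t 19.3 rack [44.72 -0.14 37.93] F tool [0.24 0.5  0.33] gap 25.1 q [-0.2   0.64  1.58 -0.    0.92  1.59]
```

Request:
send_rows:
  series:
    - [[1,0,0.8,0,0],[1,0,0.8,0,0]]

```text
t: 19.5
tcp_pos: [0.6807, -0.0907, 0.0374]
eef_rot: [[-0.215, 0.0, 0.977], [-0.977, -0.0, -0.215], [-0.0, -1.0, 0.0]]
contact_force: [-1.2, -0.2, 0.0]
finger_gap: 0.0245
```

```bash
python3 -c "
from m import *
st()"
```

```text
t 19.5 rack [44.96 -0.11 37.44] F tool [ 0.47 -0.02 -1.08] gap 24.5 q [-0.2   0.64  1.58 -0.    0.92  1.59]
```

Request:
send_rows:
  series:
    - [[0,0,0.3,0,0],[-0.3,0,0.3,0,0],[-0.3,0,0.3,0,0],[-0.3,0,0,0,0]]

```text
t: 19.9
tcp_pos: [0.6805, -0.0907, 0.0372]
eef_rot: [[-0.215, 0.0, 0.977], [-0.977, -0.0, -0.215], [0.0, -1.0, 0.0]]
contact_force: [0.4, -0.5, -0.1]
finger_gap: 0.0556
```

Request:
send_rows:
  series:
    - [[-0.3,0,-10,0,0],[-0.3,0,-45,0,0],[-0.3,0,-93,0,0],[-0.3,0,-93,0,0],[-0.3,0,-93,0,0]]

```text
t: 20.4
tcp_pos: [0.6825, -0.0911, 0.1336]
eef_rot: [[-0.215, 0.006, 0.977], [-0.977, -0.001, -0.215], [-0.0, -1.0, 0.006]]
contact_force: [-0.2, 0.4, -0.6]
finger_gap: 0.0554
```

```bash
python3 -c "
from m import *
st();go([.4667,.2620,.135])
cv2.imwrite('pics/s4.png',cv2.resize(bot.capture('side')[100:230,230:390,::-1],None,fx=4.5,fy=4.5,interpolation=2))"
```

```text
t 20.4 rack [ 4.6770e+01 -5.0000e-02  1.3364e+02] F tool [-0.31  0.59 -0.28] gap 55.4 q [-0.2   0.52  1.55 -0.    1.07  1.59]
shift [-298.5   -3.  -286.6] turn -0.003 down-axis [ 0.0057 -0.0012 -1.    ]
```

View pics/s4.png

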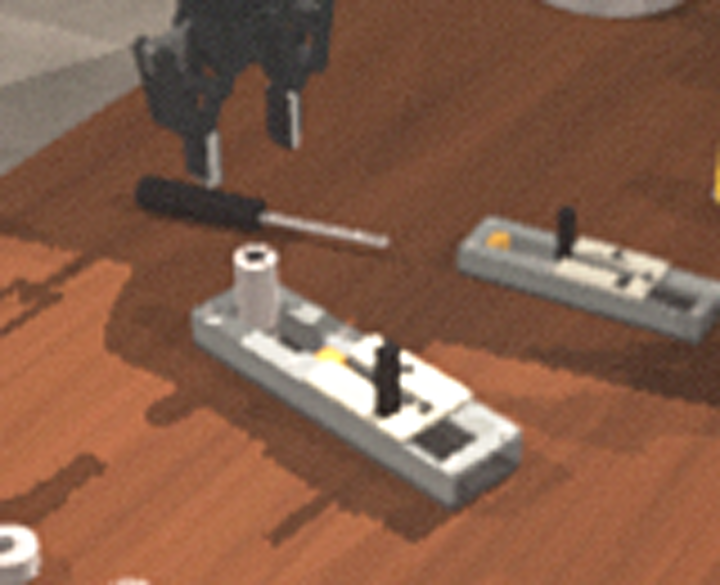

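The first tall socket is standing in the track's front at about (257,290) in the crop, and the post is still hooked. Next is deep_a at (0.467, 0.262).

Request:
send_rows:
  series:
    - [[-0.3,-35,-2,-33,0],[-0.3,-70,-2,-67,0],[-0.3,-105,-2,-101,0],[-0.3,-140,-2,-134,0],[-0.3,-175,-2,-168,0]]

```text
t: 20.95
tcp_pos: [0.5512, 0.1174, 0.1302]
eef_rot: [[-0.215, -0.004, 0.977], [-0.977, -0.0, -0.215], [0.001, -1.0, -0.004]]
contact_force: [-0.6, 0.4, -0.1]
finger_gap: 0.0556
```

```bash
python3 -c "
from m import *
st();go([.4667,.2620,.13])"
```

```text
t 20.95 rack [-125.76  175.87  130.19] F tool [-0.21  0.07 -0.69] gap 55.6 q [0.13 0.31 1.85 0.   0.98 1.92]
shift [-123.     0.5 -113.6] turn -0.0037 down-axis [-3.8e-03 -4.0e-04 -1.0e+00]
```

Request:
send_rows:
  series:
    - [[-0.3,-35,0,-32,0],[-0.3,-70,0,-64,0],[-0.3,-105,0,-97,0],[-0.3,-122,0,-113,0],[-0.3,-122,0,-113,0]]

```text
t: 21.45
tcp_pos: [0.4663, 0.2615, 0.1302]
eef_rot: [[-0.21, -0.004, 0.978], [-0.978, -0.001, -0.21], [0.002, -1.0, -0.004]]
contact_force: [0.7, -0.1, 1.2]
finger_gap: 0.0555
```

Request:
send_rows:
  series:
    - [[-0.3,0,0,0,0],[-0.3,0,0,0,0],[-0.3,0,0,0,0]]

```text
t: 21.75
tcp_pos: [0.4703, 0.2586, 0.1317]
eef_rot: [[-0.217, -0.001, 0.976], [-0.976, -0.001, -0.217], [0.001, -1.0, -0.0]]
contact_force: [-0.6, -0.1, 0.2]
finger_gap: 0.0555
```

```bash
python3 -c "
from m import *
st();go([.4667,.2620,.03])"
```

```text
t 21.75 rack [-234.65  296.67  131.72] F tool [ 0.21 -0.25 -0.59] gap 55.5 q [ 0.42  0.26  1.92 -0.    0.96  2.21]
shift [ -2.6 101.7  -4.3] turn -0.0048 down-axis [-6.e-04 -5.e-04 -1.e+00]
```

Request:
send_rows:
  series:
    - [[-0.3,-2.6,25,-4,-0.003],[-0.3,-2.6,40,-4,-0.003],[-0.3,-2.6,45,-4,-0.003],[-0.3,-2.6,45,-4,-0.003],[-0.3,-2.6,45,-4,-0.003]]

```text
t: 22.25
tcp_pos: [0.4671, 0.263, 0.0874]
eef_rot: [[-0.212, 0.0, 0.977], [-0.977, 0.0, -0.212], [-0.0, -1.0, 0.0]]
contact_force: [0.5, -1.2, 0.0]
finger_gap: 0.0553
```

```bash
python3 -c "
from m import *
st();go([.4667,.2620,.03])"
```

```text
t 22.25 rack [-238.78  300.31   87.41] F tool [ 1.04 -0.01  0.75] gap 55.3 q [ 0.43  0.33  1.94 -0.    0.87  2.22]
shift [ 1.1 57.4 -0.2] turn -0.0005 down-axis [ 5.e-04  1.e-04 -1.e+00]
```

Request:
send_rows:
  series:
    - [[-0.3,0.8,20,-0.2,0],[-0.3,0.8,42,-0.2,0],[-0.3,0.8,57,-0.2,0],[-0.3,0.8,57,-0.2,0],[-0.3,0.8,57,-0.2,0]]

```text
t: 22.75
tcp_pos: [0.4665, 0.2626, 0.0305]
eef_rot: [[-0.212, 0.0, 0.977], [-0.977, 0.0, -0.212], [-0.0, -1.0, 0.0]]
contact_force: [-0.6, -0.3, -0.5]
finger_gap: 0.0555
```

```bash
python3 -c "
from m import *
st();go([.4667,.2620,.03])"
```

```text
t 22.75 rack [-239.27  299.78   30.45] F tool [ 0.45  0.54 -0.56] gap 55.5 q [0.43 0.42 1.96 0.   0.76 2.22]
shift [0.5 0.5 0.3] turn -0.0 down-axis [ 3.e-04  1.e-04 -1.e+00]
```

Request:
send_rows:
  series:
    - [[0,0,0,0,0],[0.3,0,0,0,0],[1,0,0,0,0],[1,0,0,0,0],[1,0,0,0,0]]
  force: 50

```text
t: 23.25
tcp_pos: [0.467, 0.2627, 0.0313]
eef_rot: [[-0.212, 0.002, 0.977], [-0.977, 0.001, -0.212], [-0.001, -1.0, 0.002]]
contact_force: [-1.3, -1.0, 5.5]
finger_gap: 0.0247
```

```bash
python3 -c "
from m import *
st();go([.4667,.2620,.03])"
```

```text
t 23.25 rack [-238.79  300.04   31.29] F tool [ 1.24 -5.46 -1.01] gap 24.7 q [ 0.43  0.42  1.96 -0.    0.76  2.22]
shift [ 0.8  1.3 -0.1] turn 0.0001 down-axis [ 1.7e-03  6.0e-04 -1.0e+00]
```

Request:
send_rows:
  series:
    - [[1,0,-10,0,0],[1,0,-50,0,0],[1,0,-100,0,0],[1,0,-100,0,0],[1,0,-100,0,0]]

```text
t: 23.75
tcp_pos: [0.4672, 0.263, 0.132]
eef_rot: [[-0.212, 0.004, 0.977], [-0.977, 0.002, -0.212], [-0.002, -1.0, 0.003]]
contact_force: [0.3, 0.0, -1.4]
finger_gap: 0.0251
```

```bash
python3 -c "
from m import *
st();go(rk(13,0,130),YAW-.003-np.pi/2)"
```

```text
t 23.75 rack [-238.67  300.34  132.04] F tool [-0.1   1.37  0.31] gap 25.1 q [0.43 0.26 1.92 0.   0.96 2.22]
shift [300.4   2.1 251.7] turn 0.003 down-axis [ 0.0035  0.0018 -1.    ]
```

Request:
send_rows:
  series:
    - [[1,28,0,23,0],[1,64,0,53,0],[1,100,0,83,0],[1,136,0,113,0.003],[1,172,0,143,0.003]]

```text
t: 24.25
tcp_pos: [0.5678, 0.0624, 0.1276]
eef_rot: [[-0.215, -0.005, 0.977], [-0.977, 0.0, -0.215], [0.001, -1.0, -0.005]]
contact_force: [1.0, -0.1, -0.8]
finger_gap: 0.0247
```

```bash
python3 -c "
from m import *
st();go(rk(13,0,130),YAW-.003-np.pi/2)"
```

```text
t 24.25 rack [-97.81 125.59 127.64] F tool [-0.12  0.8   1.01] gap 24.7 q [0.03 0.33 1.84 0.   0.98 1.82]
shift [125.3  -2.8 111.2] turn 0.0001 down-axis [-4.9e-03  1.0e-04 -1.0e+00]
```

Request:
send_rows:
  series:
    - [[1,34,-2,30,0],[1,68,-2,60,0],[1,102,-2,90,0],[1,124,-2,110,0],[1,124,-2,110,0]]

```text
t: 24.75
tcp_pos: [0.6504, -0.0847, 0.1297]
eef_rot: [[-0.219, -0.002, 0.976], [-0.976, -0.001, -0.219], [0.001, -1.0, -0.002]]
contact_force: [0.2, 0.8, -1.5]
finger_gap: 0.0249
```

Request:
send_rows:
  series:
    - [[1,0,0,0,0],[1,0,0,0,0],[1,0,0,0,0]]

```text
t: 25.05
tcp_pos: [0.6489, -0.0792, 0.1311]
eef_rot: [[-0.213, -0.002, 0.977], [-0.977, 0.001, -0.213], [-0.0, -1.0, -0.003]]
contact_force: [-0.3, 0.6, -1.1]
finger_gap: 0.0249
```

```bash
python3 -c "
from m import *
st();go(rk(13,0,75),YAW-.003-np.pi/2)"
```

```text
t 25.05 rack [ 11.46   4.4  131.1 ] F tool [-0.53  1.14 -0.41] gap 24.9 q [-0.19  0.47  1.63  0.    1.05  1.6 ]
shift [ 4.4 56.1  1.7] turn 0.0015 down-axis [-2.4e-03  7.0e-04 -1.0e+00]
```

Request:
send_rows:
  series:
    - [[1,3.5,8,0.5,0.0015],[1,3.5,20,0.5,0.0015],[1,3.5,45,0.5,0.0015],[1,3.5,52,0.5,0.0015],[1,3.5,52,0.5,0.0015]]

```text
t: 25.55
tcp_pos: [0.6477, -0.0836, 0.0774]
eef_rot: [[-0.216, -0.005, 0.976], [-0.976, 0.001, -0.216], [0.0, -1.0, -0.005]]
contact_force: [0.8, 0.1, -1.0]
finger_gap: 0.0247
```

Request:
send_rows:
  series:
    - [[1,0,0,0,0],[1,0,0,0,0],[1,0,0,0,0]]

```text
t: 25.85
tcp_pos: [0.651, -0.0844, 0.0814]
eef_rot: [[-0.216, 0.002, 0.976], [-0.976, -0.0, -0.216], [-0.0, -1.0, 0.002]]
contact_force: [-0.0, -0.4, -1.0]
finger_gap: 0.0245
```

```bash
python3 -c "
from m import *
st();go(rk(13,0,68),YAW-.003-np.pi/2)"
```

```text
t 25.85 rack [14.55 -0.24 81.42] F tool [0.37 1.03 0.04] gap 24.5 q [-0.2   0.53  1.65  0.    0.96  1.59]
shift [-0.2 13.4 -1.6] turn -0.0015 down-axis [ 2.3e-03 -4.0e-04 -1.0e+00]
```

Request:
send_rows:
  series:
    - [[1,-0.2,5,-2,-0.001],[1,-0.2,10,-2,-0.001],[1,-0.2,13.5,-2,-0.001],[1,-0.2,13.5,-2,-0.001],[1,-0.2,13.5,-2,-0.001]]

```text
t: 26.35
tcp_pos: [0.6478, -0.0836, 0.0662]
eef_rot: [[-0.215, -0.001, 0.977], [-0.977, 0.0, -0.215], [0.0, -1.0, -0.001]]
contact_force: [0.2, 0.1, -1.1]
finger_gap: 0.0247
```

Request:
send_rows:
  series:
    - [[1,0,0,0,0],[1,0,0,0,0]]

```text
t: 26.55
tcp_pos: [0.6483, -0.0837, 0.0668]
eef_rot: [[-0.215, 0.0, 0.977], [-0.977, -0.0, -0.215], [-0.0, -1.0, 0.0]]
contact_force: [0.6, -0.4, -0.8]
finger_gap: 0.0249
```

```bash
python3 -c "
from m import *
st();go(rk(13,0,68),YAW-.003-np.pi/2)"
```

```text
t 26.55 rack [11.77 -0.09 66.83] F tool [0.31 0.76 0.7 ] gap 24.9 q [-0.19  0.55  1.66  0.    0.93  1.59]
shift [-0.1 -1.2  1.2] turn -0.0005 down-axis [ 4.e-04 -1.e-04 -1.e+00]
```

Request:
send_rows:
  series:
    - [[1,0,4,0.5,0],[1,0,7,0.5,0],[1,0,10,0.5,0],[1,0,12,0.5,0],[1,0,12,0.5,0]]

```text
t: 27.05
tcp_pos: [0.6481, -0.0836, 0.0539]
eef_rot: [[-0.215, -0.001, 0.977], [-0.977, 0.0, -0.215], [0.0, -1.0, -0.001]]
contact_force: [0.8, -0.1, -2.2]
finger_gap: 0.0247
```

```bash
python3 -c "
from m import *
st()"
```

```text
t 27.05 rack [11.53 -0.08 53.94] F tool [-0.03  2.2   0.84] gap 24.7 q [-0.19  0.56  1.66  0.    0.92  1.59]
```

Request:
send_rows:
  series:
    - [[1,0,4,0,0],[1,0,8,0,0],[1,0,12,0,0],[1,0,14.5,0,0],[1,0,14.5,0,0]]

```text
t: 27.55
tcp_pos: [0.648, -0.0836, 0.0394]
eef_rot: [[-0.215, -0.001, 0.977], [-0.977, 0.0, -0.215], [0.0, -1.0, -0.001]]
contact_force: [0.9, -0.4, -1.5]
finger_gap: 0.0248
```

```bash
python3 -c "
from m import *
st()"
```

```text
t 27.55 rack [11.47 -0.11 39.38] F tool [0.2  1.48 1.  ] gap 24.8 q [-0.19  0.58  1.67 -0.    0.89  1.59]
```

Request:
send_rows:
  series:
    - [[1,0,1.5,0,0],[1,0,1.5,0,0]]

```text
t: 27.75
tcp_pos: [0.6486, -0.0837, 0.0385]
eef_rot: [[-0.215, -0.0, 0.977], [-0.977, 0.0, -0.215], [-0.0, -1.0, -0.0]]
contact_force: [-0.6, 0.2, -1.5]
finger_gap: 0.0247
```

```bash
python3 -c "
from m import *
st()"
```

```text
t 27.75 rack [12.04 -0.07 38.54] F tool [-0.01  1.52 -0.66] gap 24.7 q [-0.19  0.59  1.67  0.    0.89  1.59]
```

Request:
send_rows:
  series:
    - [[1,0,0.8,0,0],[1,0,0.8,0,0]]

```text
t: 27.95
tcp_pos: [0.6486, -0.0837, 0.0379]
eef_rot: [[-0.215, 0.0, 0.977], [-0.977, 0.0, -0.215], [-0.0, -1.0, 0.0]]
contact_force: [0.7, -0.1, -2.3]
finger_gap: 0.0246
```

```bash
python3 -c "
from m import *
st()"
```

```text
t 27.95 rack [12.04 -0.07 37.85] F tool [-0.09  2.29  0.66] gap 24.6 q [-0.19  0.59  1.67  0.    0.89  1.59]
```

Request:
send_rows:
  series:
    - [[1,0,0.8,0,0],[1,0,0.8,0,0]]

```text
t: 28.15
tcp_pos: [0.6488, -0.0838, 0.0374]
eef_rot: [[-0.215, 0.0, 0.977], [-0.977, -0.0, -0.215], [-0.0, -1.0, 0.0]]
contact_force: [-0.5, 0.1, 0.6]
finger_gap: 0.0249
```

```bash
python3 -c "
from m import *
st()"
```

```text
t 28.15 rack [12.29 -0.1  37.38] F tool [ 0.06 -0.59 -0.53] gap 24.9 q [-0.19  0.59  1.67 -0.    0.89  1.59]
```

Touched down at the same height as the first socket. Next is release and retreat.

Request:
send_rows:
  series:
    - [[0,0,0.3,0,0],[-0.3,0,0.3,0,0],[-0.3,0,0.3,0,0],[-0.3,0,0,0,0]]

```text
t: 28.55
tcp_pos: [0.6486, -0.0837, 0.0371]
eef_rot: [[-0.215, 0.0, 0.977], [-0.977, -0.0, -0.215], [-0.0, -1.0, 0.0]]
contact_force: [0.2, 0.1, -0.1]
finger_gap: 0.0555
```

Request:
send_rows:
  series:
    - [[-0.3,0,-10,0,0],[-0.3,0,-45,0,0],[-0.3,0,-93,0,0],[-0.3,0,-93,0,0],[-0.3,0,-93,0,0]]

```text
t: 29.05
tcp_pos: [0.6505, -0.0841, 0.1333]
eef_rot: [[-0.215, 0.006, 0.977], [-0.977, -0.001, -0.215], [-0.0, -1.0, 0.006]]
contact_force: [-0.4, -0.4, -1.1]
finger_gap: 0.0554
```

```bash
python3 -c "
from m import *
st();go(rk(-92.6,16,125))
cv2.imwrite('pics/t5.png',cv2.resize(bot.capture('top')[90:250,270:430,::-1],None,fx=3.7,fy=3.7,interpolation=2))
cv2.imwrite('pics/s5.png',cv2.resize(bot.capture('side')[100:230,230:390,::-1],None,fx=4.5,fy=4.5,interpolation=2))"
```

```text
t 29.05 rack [ 1.404e+01 -1.000e-02  1.333e+02] F tool [ 0.49  1.11 -0.35] gap 55.4 q [-0.19  0.46  1.63  0.    1.04  1.59]
shift [ -15.6    7.7 -106.7] turn -0.0035 down-axis [ 0.0055 -0.0011 -1.    ]
```

View pics/s5.png

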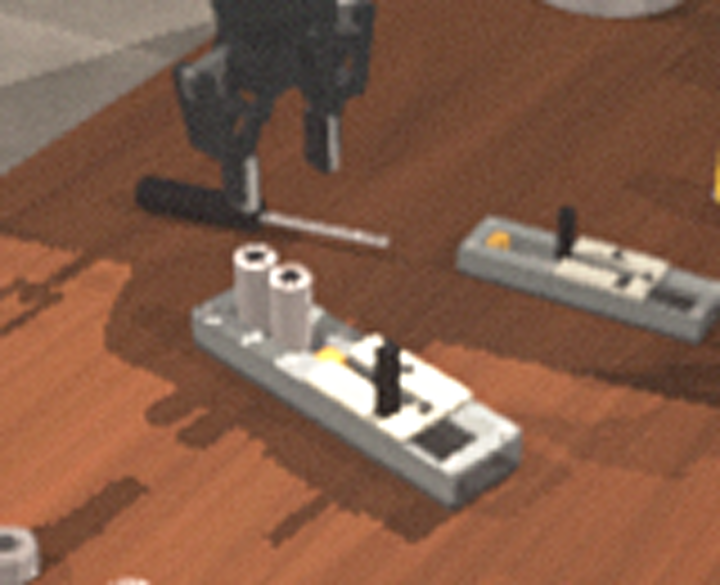

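Both sockets stand upright in the track at about (257,290) and (291,310) in the crop, with the post still hooked. Back to the post.

Request:
send_rows:
  series:
    - [[-0.3,-5,0,-30,0],[-0.3,-10,0,-70,0],[-0.3,-15,0,-104,-0.003],[-0.3,-15,0,-104,-0.003],[-0.3,-15,0,-104,-0.003]]

```text
t: 29.65
tcp_pos: [0.5488, -0.0463, 0.1286]
eef_rot: [[-0.212, -0.002, 0.977], [-0.977, 0.0, -0.212], [0.0, -1.0, -0.002]]
contact_force: [1.2, 0.7, 1.0]
finger_gap: 0.0556
```

Request:
send_rows:
  series:
    - [[-0.3,0,0,0,0],[-0.3,0,0,0,0],[-0.3,0,0,0,0]]

```text
t: 29.95
tcp_pos: [0.5513, -0.0471, 0.1301]
eef_rot: [[-0.213, 0.001, 0.977], [-0.977, -0.0, -0.213], [-0.0, -1.0, 0.001]]
contact_force: [-0.1, 0.0, -0.1]
finger_gap: 0.0556
```

```bash
python3 -c "
from m import *
st();go(rk(-92.6,16.1,43))"
```

```text
t 29.95 rack [-90.77  15.12 130.07] F tool [-0.01  0.09 -0.12] gap 55.6 q [-0.16  0.29  1.88 -0.    0.97  1.62]
shift [-1.  87.1 -1.9] turn -0.0009 down-axis [ 7.e-04 -1.e-04 -1.e+00]
```

Request:
send_rows:
  series:
    - [[-0.3,-1,25,-1.9,0],[-0.3,-1,60,-1.9,0],[-0.3,-1,87,-1.9,0],[-0.3,-1,87,-1.9,0],[-0.3,-1,87,-1.9,0]]

```text
t: 30.45
tcp_pos: [0.5488, -0.0455, 0.0429]
eef_rot: [[-0.213, -0.001, 0.977], [-0.977, 0.0, -0.213], [0.0, -1.0, -0.001]]
contact_force: [-0.3, -0.6, 0.3]
finger_gap: 0.0555
```

Request:
send_rows:
  series:
    - [[-0.3,0,0,0,0],[-0.3,0,0,0,0]]

```text
t: 30.65
tcp_pos: [0.5505, -0.0456, 0.045]
eef_rot: [[-0.212, 0.004, 0.977], [-0.977, -0.001, -0.212], [-0.0, -1.0, 0.004]]
contact_force: [0.7, 0.1, -0.4]
finger_gap: 0.0555
```

```bash
python3 -c "
from m import *
st();go(rk(-92.6,16.1,43))"
```

```text
t 30.65 rack [-91.87  16.38  44.97] F tool [-0.21  0.39  0.65] gap 55.5 q [-0.16  0.42  1.92  0.    0.8   1.62]
shift [ 0.3  2.  -0.7] turn -0.0005 down-axis [ 3.8e-03 -6.0e-04 -1.0e+00]
```

Request:
send_rows:
  series:
    - [[-0.3,0,1,-0.5,0],[0.2,0,1,-0.5,0],[0.5,0,1,-0.5,0],[1,0,1,-0.5,0],[1,0,1,-0.5,0]]
  force: 50

```text
t: 31.15
tcp_pos: [0.5482, -0.0449, 0.0422]
eef_rot: [[-0.213, 0.0, 0.977], [-0.977, 0.0, -0.213], [-0.0, -1.0, 0.0]]
contact_force: [-0.7, 1.6, 1.3]
finger_gap: 0.0114
```

```bash
python3 -c "
from m import *
st()"
```

```text
t 31.15 rack [-94.28  16.57  42.23] F tool [-1.41 -1.3  -1.03] gap 11.4 q [-0.16  0.42  1.92  0.    0.8   1.62]
```

Request:
send_rows:
  series:
    - [[1,0,0,-1.5,0],[1,0,0,-3,0],[1,0,0,-3.5,0],[1,0,0,-3.5,0]]

```text
t: 31.55
tcp_pos: [0.5481, -0.045, 0.0423]
eef_rot: [[-0.213, 0.008, 0.977], [-0.977, -0.001, -0.213], [-0.001, -1.0, 0.008]]
contact_force: [8.3, -1.7, -7.3]
finger_gap: 0.011
```

```bash
python3 -c "
from m import *
st()"
```

```text
t 31.55 rack [-94.33  16.48  42.33] F tool [-0.14  7.38  8.4 ] gap 11.0 q [-0.16  0.42  1.93  0.    0.79  1.62]
```

Request:
send_rows:
  series:
    - [[1,0,0,-1,0],[1,0,0,-2,0],[1,0,0,-2.4,0],[1,0,0,-2.4,0]]

```text
t: 31.95
tcp_pos: [0.5469, -0.0449, 0.0423]
eef_rot: [[-0.213, 0.01, 0.977], [-0.977, -0.002, -0.213], [-0.0, -1.0, 0.01]]
contact_force: [11.0, -2.3, -9.7]
finger_gap: 0.0111
```

```bash
python3 -c "
from m import *
st()"
```

```text
t 31.95 rack [-95.56  16.3   42.34] F tool [-0.06  9.86 11.14] gap 11.1 q [-0.16  0.42  1.93 -0.    0.78  1.62]
```

Request:
send_rows:
  series:
    - [[1,2.5,0,-0.2,0],[1,5,0,-0.2,0],[1,7.5,0,-0.2,0],[1,10,0,-0.2,0],[1,12,0,-0.2,0]]

```text
t: 32.45
tcp_pos: [0.5441, -0.0568, 0.0423]
eef_rot: [[-0.213, 0.01, 0.977], [-0.977, -0.002, -0.213], [-0.0, -1.0, 0.01]]
contact_force: [10.8, -0.8, -9.2]
finger_gap: 0.0115
```

```bash
python3 -c "
from m import *
st()"
```

```text
t 32.45 rack [-95.69   4.09  42.34] F tool [-1.48  9.33 10.65] gap 11.5 q [-0.18  0.41  1.94 -0.    0.78  1.6 ]
```

Request:
send_rows:
  series:
    - [[1,1.5,0,0,0],[1,3,0,0,0],[1,3.5,0,0,0],[1,3.5,0,0,0]]

```text
t: 32.85
tcp_pos: [0.5434, -0.0603, 0.0424]
eef_rot: [[-0.213, 0.01, 0.977], [-0.977, -0.002, -0.213], [-0.0, -1.0, 0.01]]
contact_force: [10.9, -2.4, -10.0]
finger_gap: 0.0112
```

```bash
python3 -c "
from m import *
st()"
```

```text
t 32.85 rack [-95.67   0.57  42.36] F tool [ 0.03 10.08 11.08] gap 11.2 q [-0.19  0.41  1.94 -0.    0.78  1.6 ]
```

Request:
send_rows:
  series:
    - [[1,0.2,0,2,0],[1,0.2,0,5,0],[1,0.2,0,8,0],[1,0.2,0,11,0],[1,0.2,0,13,0]]

```text
t: 33.35
tcp_pos: [0.5557, -0.0631, 0.0423]
eef_rot: [[-0.213, 0.009, 0.977], [-0.977, -0.002, -0.213], [-0.0, -1.0, 0.009]]
contact_force: [8.9, -0.9, -7.9]
finger_gap: 0.0107
```

```bash
python3 -c "
from m import *
st()"
```

```text
t 33.35 rack [-83.04   0.41  42.32] F tool [-1.04  7.94  8.83] gap 10.7 q [-0.19  0.43  1.91 -0.    0.79  1.59]
```

Request:
send_rows:
  series:
    - [[1,0,0,1.5,0],[1,0,0,3,0],[1,0,0,4.5,0],[1,0,0,6,0],[1,0,0,7,0]]

```text
t: 33.85
tcp_pos: [0.5619, -0.0645, 0.0423]
eef_rot: [[-0.213, 0.008, 0.977], [-0.977, -0.002, -0.213], [0.0, -1.0, 0.008]]
contact_force: [8.3, -0.2, -6.0]
finger_gap: 0.0111
```

```bash
python3 -c "
from m import *
st()"
```

```text
t 33.85 rack [-76.7   0.4  42.3] F tool [-1.56  6.03  8.09] gap 11.1 q [-0.19  0.44  1.89 -0.    0.8   1.59]
```

Request:
send_rows:
  series:
    - [[1,0,0,1,0],[1,0,0,2,0],[1,0,0,3,0],[1,0,0,4,0],[1,0,0,5,0]]

```text
t: 34.35
tcp_pos: [0.5666, -0.0655, 0.0423]
eef_rot: [[-0.213, 0.007, 0.977], [-0.977, -0.002, -0.213], [0.0, -1.0, 0.008]]
contact_force: [7.7, -1.7, -6.6]
finger_gap: 0.0112
```

```bash
python3 -c "
from m import *
st()"
```

```text
t 34.35 rack [-71.91   0.39  42.33] F tool [-0.01  6.64  7.87] gap 11.2 q [-0.19  0.45  1.88 -0.    0.8   1.59]
```

Request:
send_rows:
  series:
    - [[1,0,0,1,0],[1,0,0,2,0],[1,0,0,3,0],[1,0,0,3,0]]

```text
t: 34.75
tcp_pos: [0.5694, -0.0661, 0.0423]
eef_rot: [[-0.213, 0.007, 0.977], [-0.977, -0.002, -0.213], [0.0, -1.0, 0.007]]
contact_force: [7.1, -1.0, -5.5]
finger_gap: 0.0113
```

```bash
python3 -c "
from m import *
st()
cv2.imwrite('pics/s6.png',cv2.resize(bot.capture('side')[100:230,230:390,::-1],None,fx=4.5,fy=4.5,interpolation=2))"
```

```text
t 34.75 rack [-69.09   0.39  42.31] F tool [-0.51  5.55  7.16] gap 11.3 q [-0.19  0.45  1.87 -0.    0.81  1.59]
```

View pics/s6.png

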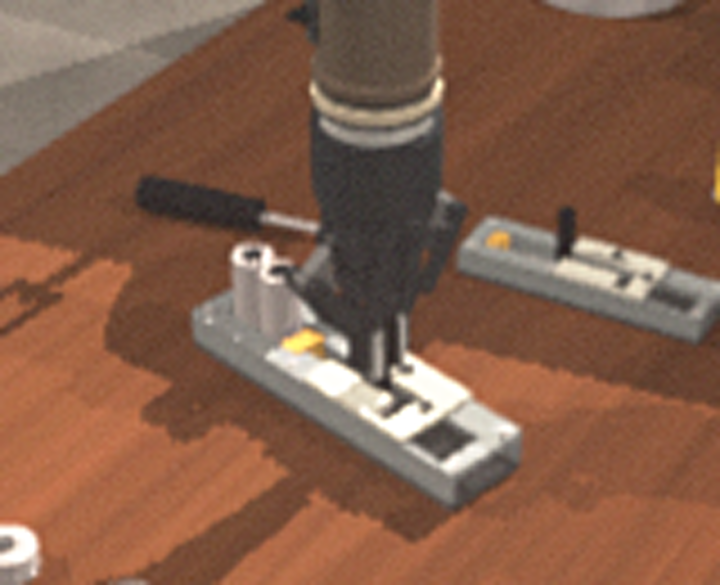

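Request:
send_rows:
  series:
    - [[1,0,0,0.7,0],[1,0,0,1.4,0],[1,0,0,1.4,0]]

```text
t: 35.1
tcp_pos: [0.5696, -0.0661, 0.0423]
eef_rot: [[-0.212, 0.005, 0.977], [-0.977, -0.001, -0.212], [0.0, -1.0, 0.005]]
contact_force: [5.2, -1.6, -4.7]
finger_gap: 0.0111
```

```bash
python3 -c "
from m import *
st()"
```

```text
t 35.1 rack [-68.81   0.4   42.32] F tool [0.46 4.71 5.45] gap 11.1 q [-0.19  0.46  1.87 -0.    0.81  1.59]
```

Request:
send_rows:
  series:
    - [[1,0,0,0.7,0],[1,0,0,1.4,0],[1,0,0,1.4,0]]

```text
t: 35.4
tcp_pos: [0.5697, -0.0661, 0.0423]
eef_rot: [[-0.212, 0.002, 0.977], [-0.977, -0.001, -0.212], [0.0, -1.0, 0.002]]
contact_force: [4.4, -0.8, -2.5]
finger_gap: 0.0111
```

```bash
python3 -c "
from m import *
st()"
```

```text
t 35.4 rack [-68.75   0.41  42.3 ] F tool [-0.13  2.51  4.48] gap 11.1 q [-0.19  0.46  1.87 -0.    0.81  1.59]
```

Request:
send_rows:
  series:
    - [[1,0,0,0.7,0],[1,0,0,1.5,0],[1,0,0,1.5,0]]

```text
t: 35.7
tcp_pos: [0.5699, -0.0661, 0.0422]
eef_rot: [[-0.212, -0.001, 0.977], [-0.977, 0.0, -0.212], [0.0, -1.0, -0.001]]
contact_force: [0.8, -0.4, 2.5]
finger_gap: 0.011
```

```bash
python3 -c "
from m import *
st()"
```

```text
t 35.7 rack [-68.58   0.51  42.24] F tool [ 0.25 -2.45  0.89] gap 11.0 q [-0.19  0.46  1.87 -0.    0.82  1.59]
```

Request:
send_rows:
  series:
    - [[0.6,0,0,0,0],[0,0,0,0,0],[-0.3,0,0,0,0],[-0.3,0,0,0,0]]

```text
t: 36.1
tcp_pos: [0.5697, -0.0659, 0.0416]
eef_rot: [[-0.212, -0.001, 0.977], [-0.977, 0.0, -0.212], [-0.0, -1.0, -0.001]]
contact_force: [-0.8, -0.5, 0.4]
finger_gap: 0.0551
```

```bash
python3 -c "
from m import *
st()"
```

```text
t 36.1 rack [-68.8    0.65  41.64] F tool [ 0.68 -0.37 -0.69] gap 55.1 q [-0.19  0.46  1.87  0.    0.82  1.59]
```

Request:
send_rows:
  series:
    - [[-0.3,0,-15,0,0],[-0.3,0,-55,0,0],[-0.3,0,-105,0,0],[-0.3,0,-120,0,0],[-0.3,0,-120,0,0]]

```text
t: 36.6
tcp_pos: [0.5735, -0.0667, 0.1669]
eef_rot: [[-0.212, 0.009, 0.977], [-0.977, -0.002, -0.212], [-0.0, -1.0, 0.009]]
contact_force: [0.3, -0.0, -0.5]
finger_gap: 0.0554
```

Request:
send_rows:
  series:
    - [[-0.3,-45,0,-30,0],[-0.3,-90,0,-60,0],[-0.3,-130,0,-90,0],[-0.3,-130,0,-90,0],[-0.3,-130,0,-90,0]]

```text
t: 37.1
tcp_pos: [0.5079, 0.0812, 0.1604]
eef_rot: [[-0.209, -0.003, 0.978], [-0.978, -0.001, -0.209], [0.001, -1.0, -0.003]]
contact_force: [0.2, -0.3, -0.5]
finger_gap: 0.0553
```

```bash
python3 -c "
from m import *
st()
t=bot.capture('top')[:,:,::-1]; s=bot.capture('side')[:,:,::-1]
cv2.imwrite('pics/t7f.png',t);cv2.imwrite('pics/s7f.png',s)
cv2.imwrite('pics/t7.png',cv2.resize(t[100:240,290:410],None,fx=4.2,fy=4.2,interpolation=2))
cv2.imwrite('pics/s7.png',cv2.resize(s[100:230,230:390],None,fx=4.5,fy=4.5,interpolation=2))"
```

```text
t 37.1 rack [-160.31  131.3   160.42] F tool [0.24 0.5  0.31] gap 55.3 q [ 0.07  0.18  1.95 -0.    1.01  1.86]
```

View pics/s7.png

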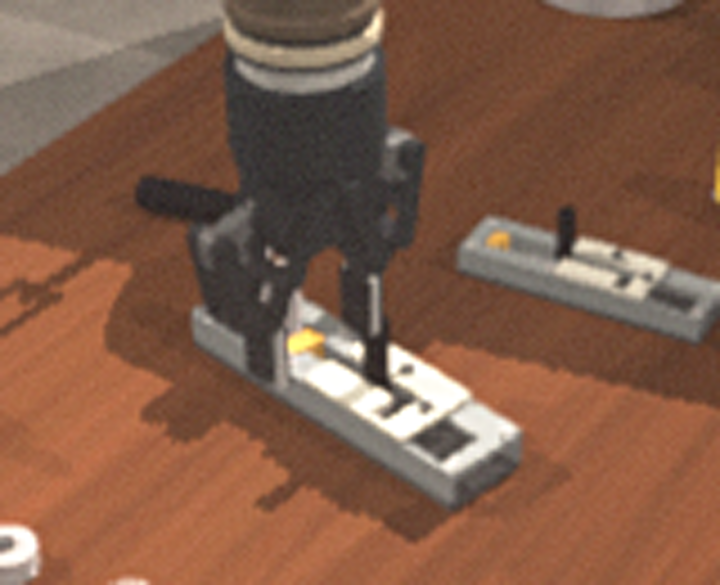

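View pics/t7.png

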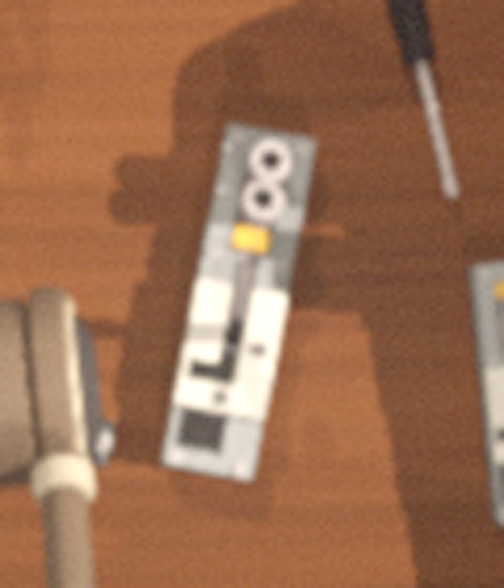

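View pics/s7f.png

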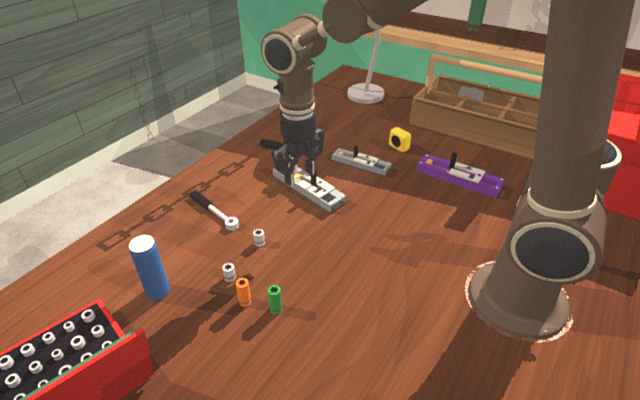

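The top view shows both sockets in the track with the brass follower against the rear one and the post in its slot. The arm is clear of everything, and the short sockets and other bystanders are where they were. One settling pause, then I hand in.

Request:
send_rows:
  series:
    - [[-0.3,0,0,0,0],[-0.3,0,0,0,0],[-0.3,0,0,0,0],[-0.3,0,0,0,0],[-0.3,0,0,0,0]]

```text
t: 37.7
tcp_pos: [0.5102, 0.0797, 0.162]
eef_rot: [[-0.213, 0.0, 0.977], [-0.977, -0.0, -0.213], [0.0, -1.0, 0.0]]
contact_force: [0.7, -0.6, 0.3]
finger_gap: 0.0554
```

```bash
python3 -c "
from m import *
st(); bot.capture('top'); print(bot.sign_off())"
```

```text
t 37.7 rack [-157.83  130.28  162.02] F tool [ 0.46 -0.33  0.86] gap 55.4 q [ 0.07  0.18  1.95 -0.    1.01  1.86]
the job is handed in; nothing more can be done
None
```

The job is done and handed in at about 38 s of the 72 s allowed. `sign_off` gives no verdict, so the result rests on my own checks.

- **Pulling back:** I pulled the post back until I felt the slot end at a follower reading of about 0.0785. I then eased it 1.5 mm forward, slid it into the notch and let it catch. A picture showed it held by itself with the track empty.
- **Loading:** Both tall sockets went into the track with only about 1–2 N felt at the wrist. They touched down within 0.1 mm of the same height.
- **Closing:** I unhooked the post and eased the follower forward at 30 mm/s or slower. It stopped on the sockets at a reading of about 0.050, and I let go only once the wrist force was near zero.

**Last checks:**
- **Top picture:** It shows both sockets in the track against each other, the follower resting on the rear one, and the post in the slot.
- **Side picture:** The arm hid the sockets in the final one; the earlier side view with the follower nearly closed showed them upright.
- **Bystanders:** The ones visible looked unmoved, but I did not measure their shift.
- **Disagreement:** I judged the slot end from the pictures to be at about 0.0745. By feel it was 0.0785, and I used that value.

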